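# Check the clamp frames' gaps with the blade gauge

## Robot

A 7-joint arm with a two-finger parallel gripper is mounted at the origin on the work surface. World frame = base frame: x ahead of the robot, y to its left, z up, the work surface at z = 0. Lengths are in m, angles in rad, forces in N, time in s.
With the tool pointing down it reaches from about 0.35 to 0.9 m from the base axis. Payload 19.9 kg.
Tool frame: the origin (TCP) lies on the front face of the gripper's body, between the roots of the fingers; the fingertips stand r.tip_extent ahead of it and the grasp point (between the pads) lies 78 mm ahead of it (r.tip_extent is the distance from the TCP to the fingertips, in m); z points along the fingers, y is the line along which they close (so a half turn about z gives the same grasp; the last joint's range is limited). The gripper opens to 94 mm and grips with 3 to 60 N. Pads are 16 mm wide; open, the fingers measure 119 mm over their backs; the gripper's body (75 mm by 177 mm) begins 78 mm behind the grasp point.
Start: joints at [-0.042, 0.417, -0.01, 1.614, 0.005, 1.111, -0.053], TCP at [0.625, 0, 0.303] pointing down, gripper open.
Joint ranges: [-2.81, 2.81], [-0.39, 2.02], [-1.27, 1.25], [0.06, 2.57], [-1.19, 4.33], [0.19, 2], [-2.82, 2.82]. Speed limits (rad/s): [1.89, 1.89, 2.39, 2.39, 3.01, 3.01, 3.01].

## Interface

Orientations are given as a unit quaternion [x, y, z, w].
In Python, from cell import r gives the robot as it stands.
- The arm moves only by the tool arm_command, never from a script. Its argument "rows" is a list of rows, each a list of 6 numbers: the shift along the world's x, y, z each as a share of 0.04 m, from -1 to 1, then the turn, a rotation vector about the world's x, y, z each as a share of 0.12 rad, from -1 to 1. A call has 1 to 12 rows; each row shifts and turns the commanded pose from where the row before left it; what a row does not reach is not made up. A row lasts 1/12 s, in which the tool goes at most 41.7 mm and 7.16 degrees, less where a joint would pass 70% of its speed; a pose out of reach is approached as far as the arm can. A call with a number of a shift or a turn outside -1 to 1 is refused whole. A call with a gripper value outside its range is refused whole. "gripper" is the opening, from -1 (shut) to 1 (fully open), so that 0 is half open, set as the call begins (left out, the last holds). The fingers move at their own pace and stop on an object; "newtons" is the grip in N (left out, the last holds). Time passes only in rows, so rows that do not move let the fingers close. It gives the time, the measured TCP pose, the force, the opening and the grip force at its end, in the units of the state.
- r.sense(): the state, without advancing time (a new reading comes with each control period).
- r.capture(name): name is "scene" or "side" or "wrist"; returns a dict with "img" (400x640x3 uint8, red, green, blue), "depth" (400x640 float32, m along the optical axis (not along the pixel's ray), 0 where there is no reading), "K" (3x3 intrinsics, pixels), "xyz" and "attitude" of the camera in the world; the wrist camera has in their place "mount" (4x4, takes a point from camera to tool coordinates, whose origin is the TCP and whose axes are the flange's). Camera axes: x right, y up, looking along -z (the intrinsics and any distortion apply to the point x, -y, -z); pixel columns grow to the right and rows downward; lengths in m; the calibration is good to about 2 mm. A picture is of the moment at which its call begins: read the wrist's pose just before it.
- r.sign_off(): hands the job in; it is judged then, once.
Trained networks look in the newest picture that a camera, given by its name, has taken for a name from the list of things; names that differ only in an ending like _2 or _b are one class to them, and where a whole thing is asked for, a point or a joint stands for the part that bears it (a point fixed in the world has none). Each returns a list of dicts, best first, with "score" (0 to 1); they miss things now and then, are a little off and sometimes report something else, mostly with a low value. They report only what shows in the picture. A call takes as long as a camera call. They do not tell look-alikes from the thing itself.
- r.recognise(thing, camera): "position" ([x, y, z] in m, in world coordinates, good to about 4 mm: the middle of the surface that is visible of it).
The state is a dict: "time_s": time; "qpos": joint angles; "joint_velocities": joint speeds; "tau": joint torques, N m; "tcp_pos": TCP position; "orientation": TCP orientation; "ft_force": force on the tool from outside, world axes, zero at the start; "moment": the same for the moment, N m; "finger_gap": finger opening in m; "gripper_force": force on a finger pad.
Only numpy, scipy, OpenCV 4.12 (cv2) and the standard library are available. Lean on these libraries where they do the work, as an engineer would, in place of code of your own. Each camera call takes 0.05 s, during which the arm holds its last target. There are 200 camera calls.

## Task

Raise the gauge case's stiff lid to about 75 degrees, never past upright, and leave it standing there while you check the gap of every clamp frame on the bench with the gauge from the case, starting with the shortest frame and working up to the tallest: slide the blade level, squarely and centrally into the gap's open front up to the line 30 mm from its tip, keep it there for two seconds and draw it out again. Then lay the gauge flat in the case again and shut the lid; the frames stay standing on the bench and the bottle, tin and screwdriver stay where they are.

Things in the scene. Friction and masses are not known exactly. Their poses are not given: they have to be found in the camera images.
- case: Open wooden gauge case fixed to the bench, 240 x 170 x 72 mm tall (x, y, z), walls and floor 5 mm; origin under the middle of its underside, x axis from its front to its hinge side. The gauge starts lying inside, its blade pointing to the hinge side and its grip near the front.
- lid (a joint): Hinge angle of the case's lid, rad: 0 shut, growing as it is raised (1.31 = 75 degrees, 1.57 = upright, end stop 1.9). The hinge is stiff, so the lid stays at any angle; about 5 to 7 N at its handle moves it. The lid reaches 240 mm from the hinge line, so its free edge stands 304 mm above the bench at 75 degrees, its handle then on the side away from the grip.
- lid_hinge (a point): Middle of the lid's hinge line, on the far (+x of the case) rim, 72 mm above the bench; the hinge line runs along the case's y. Axes as the case's.
- lid_handle (a point): Centre of the lid's handle: a round dark steel boss, 26 mm in diameter and 26 mm long, its axis parallel to the hinge, on a neck that holds this point 32 mm above the 10 mm thick lid, near the lid's front edge. With the lid shut the point is 215 mm from the hinge line towards the front and 42 mm above it. Pinched on its two flat ends (along the case's y) it turns freely enough between the fingers while the lid swings. Axes turn with the lid.
- gauge_grip (a point): Middle of the gauge's upright grip (loose, 150 g): a black block 30 x 22 mm and 45 mm tall standing on the gauge's flat steel blade; this point is 27.5 mm above the blade's underside, the block's top 50 mm above it. x points along the blade to its tip, z up; the 22 mm is along y.
- gauge_tip (a point): Middle of the tip of the gauge's blade, 100 mm ahead (x) of the grip's middle and 2.5 mm above the blade's underside. The blade is level, 26 mm wide and 5 mm thick, and has a dark line across it 30 mm back from the tip. Axes as the grip's.
- gap_a (a point): Middle of the mouth of the gap of the shortest frame, 55 mm tall: a loose steel C-shaped clamp frame (0.5 to 0.9 kg), heavy foot 80 mm deep (x) and 76 mm wide (y), jaws 44 mm wide at the front; two screw heads on top at the back. The gap is level, 10 mm high, open at front and sides, 50 mm deep to its back wall; this point is 28 mm above the bench, in the front face; x points into the gap, z up. None if this frame is absent.
- gap_b (a point): Middle of the mouth of the gap of the second shortest frame, 71 mm tall: a loose steel C-shaped clamp frame (0.5 to 0.9 kg), heavy foot 80 mm deep (x) and 76 mm wide (y), jaws 44 mm wide at the front; two screw heads on top at the back. The gap is level, 10 mm high, open at front and sides, 50 mm deep to its back wall; this point is 44 mm above the bench, in the front face; x points into the gap, z up. None if this frame is absent.
- gap_c (a point): Middle of the mouth of the gap of the second tallest frame, 87 mm tall: a loose steel C-shaped clamp frame (0.5 to 0.9 kg), heavy foot 80 mm deep (x) and 76 mm wide (y), jaws 44 mm wide at the front; two screw heads on top at the back. The gap is level, 10 mm high, open at front and sides, 50 mm deep to its back wall; this point is 60 mm above the bench, in the front face; x points into the gap, z up. None if this frame is absent.
- gap_d (a point): Middle of the mouth of the gap of the tallest frame, 103 mm tall: a loose steel C-shaped clamp frame (0.5 to 0.9 kg), heavy foot 80 mm deep (x) and 76 mm wide (y), jaws 44 mm wide at the front; two screw heads on top at the back. The gap is level, 10 mm high, open at front and sides, 50 mm deep to its back wall; this point is 76 mm above the bench, in the front face; x points into the gap, z up. None if this frame is absent.
- oil_bottle: Bystander: grey bottle, 60 mm in diameter, 150 mm tall; origin under its base.
- tin: Bystander: steel tin, 80 mm in diameter, 90 mm tall; origin under its base.
- screwdriver: Bystander: screwdriver lying on the bench, about 200 mm long; origin under its middle.
Not all that is in view belongs to the job. What is shaped like the part that bears gap_a but orange is not meant. Leave any blue or pink look-alike of the part that bears gap_b alone.

How it is judged:
On the way, in this order (a step that is already met when the one before it is completed fails the run):
1. the lid is raised to 75 degrees, within 8 (value of joint lid between 1.17 and 1.45 rad), for 0.5 s.
2. the blade is in the gap of the shortest frame to its 30 mm line (23 to 37 mm), within 15 mm of the middle, level and square to 0.15 rad (x of gauge_tip in the frame of gap_a between 0.023 and 0.037 m and y of gauge_tip in the frame of gap_a between -0.015 and 0.015 m and z of gauge_tip in the frame of gap_a between -0.005 and 0.005 m and angle between the x axis of gauge_tip and the x axis of gap_a, either way round below 0.15 rad and angle between gap_a's own z axis and vertical below 0.1 rad), for 1 s.
3. the blade is in the gap of the second shortest frame to its 30 mm line (23 to 37 mm), within 15 mm of the middle, level and square to 0.15 rad (x of gauge_tip in the frame of gap_b between 0.023 and 0.037 m and y of gauge_tip in the frame of gap_b between -0.015 and 0.015 m and z of gauge_tip in the frame of gap_b between -0.005 and 0.005 m and angle between the x axis of gauge_tip and the x axis of gap_b, either way round below 0.15 rad and angle between gap_b's own z axis and vertical below 0.1 rad), for 1 s.
4. the blade is in the gap of the second tallest frame to its 30 mm line (23 to 37 mm), within 15 mm of the middle, level and square to 0.15 rad (x of gauge_tip in the frame of gap_c between 0.023 and 0.037 m and y of gauge_tip in the frame of gap_c between -0.015 and 0.015 m and z of gauge_tip in the frame of gap_c between -0.005 and 0.005 m and angle between the x axis of gauge_tip and the x axis of gap_c, either way round below 0.15 rad and angle between gap_c's own z axis and vertical below 0.1 rad), for 1 s.
5. the blade is in the gap of the tallest frame to its 30 mm line (23 to 37 mm), within 15 mm of the middle, level and square to 0.15 rad (x of gauge_tip in the frame of gap_d between 0.023 and 0.037 m and y of gauge_tip in the frame of gap_d between -0.015 and 0.015 m and z of gauge_tip in the frame of gap_d between -0.005 and 0.005 m and angle between the x axis of gauge_tip and the x axis of gap_d, either way round below 0.15 rad and angle between gap_d's own z axis and vertical below 0.1 rad), for 1 s.
At the end, for the whole second after the job is handed in: The lid is shut (below 0.06 rad), the gauge lies flat on the floor of the case (grip's middle below 40 mm, tilt under 0.1 rad), and every frame stands upright on the bench (value of joint lid below 0.06 rad and x of gauge_grip in the frame of case between -0.115 and 0.115 m and y of gauge_grip in the frame of case between -0.08 and 0.08 m and z of gauge_grip in the frame of case below 0.04 m and angle between each of gauge_grip, gap_a, gap_b, gap_c, gap_d's own z axis and vertical below 0.1 rad and height (world z) of gap_a below 0.038 m and height (world z) of gap_b below 0.054 m and height (world z) of gap_c below 0.07 m and height (world z) of gap_d below 0.086 m); the robot touches nothing.
It fails at once if the lid goes past upright (value of joint lid above 1.6 rad).
It fails at once if the bottle, tin or screwdriver is moved by more than 30 mm (distance of any of oil_bottle, tin, screwdriver from where it was at the start of the episode above 0.03 m).
Of frame_a, frame_b, frame_c, frame_d only 2 to 4 are there at a start; the rules pass over those that are not, and their reading is None.
At some moment in a run one of frame_a, frame_b, frame_c, frame_d may be knocked a few centimetres aside while the robot is not near it.
Once in a run the grip may slacken for a moment while it holds something.
It also fails if it takes over 210 s, if anything falls off the work surface, if the arm or the gripper's body presses on something with over 40 N, if the wrist force passes 120 N, or if a joint passes its speed limit or range.

## Working session

There is one attempt and no reset: what is moved stays moved. The work goes in short steps, Python scripts to look and compute and a tool call to move; the robot and the scene stay as the last step left them, time stands still between calls to the robot, and variables do not carry over. Pictures are saved under pics/ and viewed, at most 14 in all, crops included, and the job is handed in when it is done.

Besides the shell and the picture viewer there is one more tool, called after "Emit:" as name([rows], argument=value, ...), one row to a line, values as JSON. arm_command: Moves the arm, as the interface text tells. Shift numbers are shares of 0.04 m and turn numbers shares of 0.12 rad, none past 1 either way. Its arguments: {"type":"object","properties":{"rows":{"type":"array"},"gripper":{"type":"number"},"newtons":{"type":"number"}},"required":["rows"]}

```bash
ls; mkdir -p pics
cat > h.py <<'E'
import numpy as np, cv2
from scipy.spatial.transform import Rotation as R
from cell import r
def pose(c,s=None):
    if 'mount' in c:
        T=np.eye(4);T[:3,:3]=R.from_quat(s['orientation']).as_matrix();T[:3,3]=s['tcp_pos'];return T@c['mount']
    T=np.eye(4);a=np.array(c['attitude'])
    T[:3,:3]=a if a.shape==(3,3) else R.from_quat(a).as_matrix();T[:3,3]=c['xyz'];return T
def cap(n):
    s=r.sense();c=r.capture(n);T=pose(c,s)
    d=c['depth'];K=c['K'];v,u=np.mgrid[:400,:640]
    x=(u-K[0,2])/K[0,0]*d;y=(v-K[1,2])/K[1,1]*d
    P=np.stack([x,-y,-d],-1)@T[:3,:3].T+T[:3,3]
    P[d==0]=np.nan
    return c['img'],P,c,T
def save(img,n): cv2.imwrite('pics/'+n,np.ascontiguousarray(img[:,:,::-1]))
E
python3 - <<'E'
from h import *
s=r.sense();print(s['tcp_pos'],s['orientation'],r.tip_extent)
ims=[]
for n in ['scene','side']:
    img,P,c,T=cap(n);ims.append(img);print(n,c['xyz'],c['attitude'],c['K'].tolist() if hasattr(c['K'],'tolist') else c['K'],[k for k in c])
    save(img,n+'0.png');np.save(n+'0.npy',P)
    for t in ['case','lid_handle','gauge_grip','gap_a','oil_bottle','tin','screwdriver']:
        print(t,[(np.round(x['position'],3).tolist(),round(x['score'],2)) for x in r.recognise(t,n)])
E
```

```text
pics
[6.24725986e-01 1.22869762e-06 3.02019545e-01] [ 7.07099891e-01  7.07113372e-01 -4.82234511e-04 -4.36891642e-04] 0.0972
scene [ 1.06075624 -0.74120162  0.90424029] [0.42075589 0.11166962 0.248221   0.86537894] [[458.204653992166, 0.0, 323.80311320671586], [0.0, 458.204653992166, 204.99812042589744], [0.0, 0.0, 1.0]] ['img', 'depth', 'K', 'xyz', 'attitude']
case [([0.569, -0.309, 0.084], 0.97), ([0.79, 0.01, 0.024], 0.64)]
lid_handle [([0.558, -0.296, 0.087], 0.96)]
gauge_grip []
gap_a [([0.661, 0.401, 0.072], 0.98), ([0.655, 0.281, 0.054], 0.97), ([0.79, 0.254, 0.041], 0.89), ([0.304, 0.245, 0.034], 0.77), ([0.661, 0.149, 0.036], 0.76), ([0.639, -0.016, 0.042], 0.66), ([0.325, -0.332, 0.052], 0.61), ([0.348, -0.134, 0.048], 0.59)]
oil_bottle [([0.782, -0.178, 0.088], 0.88)]
tin [([0.442, 0.569, 0.068], 0.93)]
screwdriver [([0.788, 0.009, 0.023], 0.76), ([0.658, 0.149, 0.036], 0.28)]
side [-0.2131349  -1.02920923  0.90256498] [ 0.48382808 -0.14006083 -0.25779421  0.82452137] [[463.6390058424519, 0.0, 321.58524987813183], [0.0, 463.6390058424519, 204.21116167413368], [0.0, 0.0, 1.0]] ['img', 'depth', 'K', 'xyz', 'attitude']
case [([0.513, -0.322, 0.08], 0.95), ([0.64, 0.144, 0.034], 0.37)]
lid_handle [([0.532, -0.296, 0.085], 0.72)]
gauge_grip []
gap_a [([0.286, 0.247, 0.034], 0.95), ([0.635, 0.398, 0.067], 0.84), ([0.636, 0.283, 0.048], 0.79), ([0.64, 0.145, 0.033], 0.69), ([0.619, -0.016, 0.037], 0.67), ([0.297, -0.334, 0.042], 0.62), ([0.32, -0.139, 0.037], 0.59), ([0.766, 0.252, 0.029], 0.58)]
oil_bottle [([0.76, -0.174, 0.078], 0.65), ([0.512, -0.321, 0.082], 0.42)]
tin [([0.425, 0.564, 0.059], 0.86), ([0.777, 0.013, 0.022], 0.65)]
screwdriver [([0.774, 0.009, 0.02], 0.72)]
```

View pics/scene0.png

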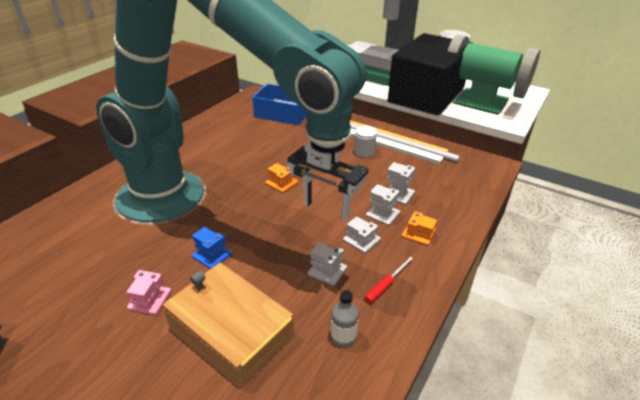

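View pics/side0.png

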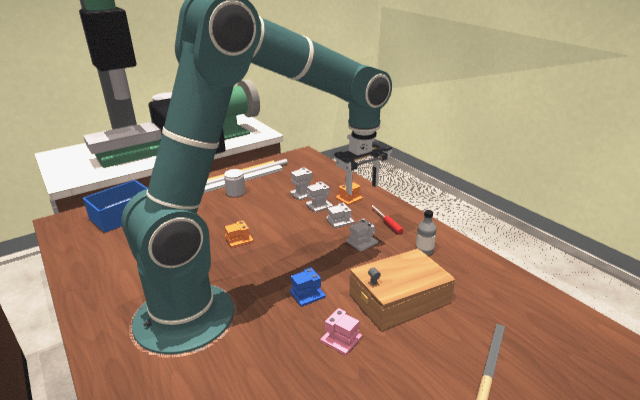

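The scene picture shows four grey frames in a row (326,262), (362,234), (383,203) and (400,180). The look-alikes are orange, blue and pink, and the case is at (230,320) with its handle at (198,280). The side view agrees. Next I measure from the clouds.

Run:
```python
from h import *
Q=[];C=[]
for n in ['scene','side']:
    P=np.load(n+'0.npy');im=cv2.imread('pics/%s0.png'%n)[:,:,::-1]
    Q.append(P.reshape(-1,3));C.append(im.reshape(-1,3))
    for nm,(u,v) in dict(handle=(198,280) if n=='scene' else (375,275)).items(): print(n,nm,P[v-4:v+5:4,u-4:u+5:4].round(3).reshape(-1,3).tolist())
Pt=np.vstack(Q);
b=(np.abs(Pt[:,0]-.6)<.3)&(np.abs(Pt[:,1])<.5)&(Pt[:,2]<.004); print('bench z',np.nanmedian(Pt[b,2]))
# lid top ~z .082
for k in (0,1):
    p=Q[k];m=(np.hypot(p[:,0]-.55,p[:,1]+.31)<.22)&(p[:,2]>.076)&(p[:,2]<.09)
    rc=cv2.minAreaRect(p[m][:,:2].astype(np.float32)*1000);print('lid',m.sum(),np.nanmedian(p[m,2]),rc,cv2.boxPoints(rc).round().tolist())
    m=(np.hypot(p[:,0]-.55,p[:,1]+.31)<.22)&(p[:,2]>.1)&(p[:,2]<.15)
    print('handle',m.sum(),p[m].mean(0),p[m].min(0),p[m].max(0))
for nm,x,y in [('1',.63,-.016),('2',.65,.147),('3',.645,.283),('4',.65,.4)]:
  for k in (0,1):
    p=Q[k];m=(np.hypot(p[:,0]-x,p[:,1]-y)<.065)&(p[:,2]>.004)&(p[:,2]<.125)
    q=p[m];
    print(nm,k,len(q),'zhist',np.histogram(q[:,2],bins=np.arange(0,.13,.008))[0].tolist())
    rc=cv2.minAreaRect(q[:,:2].astype(np.float32)*1000);print(rc)
```

```text
scene handle [[0.45, -0.283, 0.133], [0.456, -0.277, 0.131], [0.461, -0.27, 0.127], [0.455, -0.29, 0.129], [0.461, -0.283, 0.126], [0.464, -0.275, 0.12], [0.451, -0.289, 0.112], [0.455, -0.281, 0.108], [0.457, -0.272, 0.1]]
side handle [[0.443, -0.272, 0.131], [0.45, -0.28, 0.133], [0.502, -0.239, 0.084], [0.438, -0.278, 0.123], [0.444, -0.287, 0.127], [0.456, -0.29, 0.123], [0.445, -0.271, 0.102], [0.443, -0.289, 0.115], [0.476, -0.268, 0.086]]
bench z -6.693538300250879e-05
lid 6108 0.08551770501982209 ((545.6724853515625, -287.67376708984375), (172.77651977539062, 247.92138671875), 83.08513641357422) [[412.0, -359.0], [658.0, -388.0], [679.0, -217.0], [433.0, -187.0]]
handle 168 [ 0.45510724 -0.27945304  0.12660256] [ 0.43995659 -0.29163115  0.10049583] [ 0.46573794 -0.26277144  0.13765415]
lid 2949 0.08513517329051401 ((544.4599609375, -288.0235595703125), (175.79910278320312, 247.48265075683594), 83.13607788085938) [[411.0, -361.0], [657.0, -390.0], [678.0, -216.0], [432.0, -186.0]]
handle 123 [ 0.4453672  -0.28041965  0.123321  ] [ 0.43527786 -0.29144807  0.10049128] [ 0.460290
[... 746 characters left out ...]
[63, 220, 36, 31, 28, 31, 63, 44, 46, 60, 165, 115, 0, 0, 0, 0]
((650.6720581054688, 287.47149658203125), (106.21435546875, 92.49525451660156), 3.4633665084838867)
3 1 532 zhist [63, 87, 27, 21, 18, 26, 50, 26, 38, 40, 113, 23, 0, 0, 0, 0]
((649.0250854492188, 293.3518371582031), (89.04950714111328, 92.05357360839844), 78.91976928710938)
4 0 752 zhist [40, 117, 14, 17, 30, 31, 27, 30, 65, 34, 50, 49, 156, 92, 0, 0]
((659.1280517578125, 399.48968505859375), (92.68878936767578, 108.67040252685547), 14.665349960327148)
4 1 484 zhist [32, 62, 21, 21, 19, 23, 14, 24, 56, 20, 36, 36, 101, 19, 0, 0]
((639.7387084960938, 400.46099853515625), (116.69056701660156, 88.3535385131836), 69.25952911376953)
```

Emit:
arm_command([
  [-0.365,-0.581,0,0,0,1],
  [-0.365,-0.581,0,0,0,1],
  [-0.365,-0.581,0,0,0,1],
  [-0.365,-0.581,0,0,0,1],
  [-0.365,-0.581,0,0,0,1],
  [-0.365,-0.581,0,0,0,1],
  [-0.365,-0.581,0,0,0,1],
  [-0.365,-0.581,0,0,0,1],
  [-0.365,-0.581,0,0,0,1],
  [-0.365,-0.581,0,0,0,1],
  [-0.365,-0.581,0,0,0,1],
  [-0.365,-0.581,0,0,0,1],
], gripper=0, newtons=15)

```text
time_s: 1.8
tcp_pos: [0.4489, -0.2799, 0.3028]
orientation: [0.062, 0.998, -0.0, 0.0]
ft_force: [1.3, -0.3, 0.3]
finger_gap: 0.0472
gripper_force: 0.0
```

```bash
cat >> h.py <<'E'
def st():
    s=r.sense();Rm=R.from_quat(s['orientation']).as_matrix()
    print('t',round(s['time_s'],2),'tcp',s['tcp_pos'].round(4),'ydir',np.degrees(np.arctan2(Rm[1,1],Rm[0,1])).round(2),'zax',Rm[:,2].round(3),'q',np.round(s['qpos'],2),'F',np.round(s['ft_force'],1),'gap',s['finger_gap'],s['gripper_force'])
    return s
E
python3 - <<'E'
from h import *
st()
img,P,c,T=cap('wrist');save(img,'w1.png');np.save('w1.npy',P)
p=P.reshape(-1,3);m=(p[:,2]>.105)&(p[:,2]<.15)&(np.hypot(p[:,0]-.45,p[:,1]+.28)<.05)
q=p[m];print(m.sum(),q.mean(0),q.min(0),q.max(0),cv2.minAreaRect(q[:,:2].astype(np.float32)*1000))
m=(p[:,2]>.075)&(p[:,2]<.095);print(cv2.minAreaRect(p[m][:,:2].astype(np.float32)*1000),np.median(p[m,2]))
E
```

```text
t 1.8 tcp [ 0.4489 -0.2799  0.3028] ydir 82.84 zax [ 0. -0. -1.] q [ 0.58  0.25 -0.1   1.85  0.03  1.04  1.92] F [ 1.3 -0.3  0.3] gap 0.04723184815433988 0.0
827 [ 0.44821557 -0.27517648  0.13263472] [ 0.43703668 -0.28932656  0.12108255] [ 0.46325049 -0.26141103  0.1379787 ] ((450.097900390625, -275.29278564453125), (25.87766456604004, 23.655052185058594), 82.97850799560547)
((492.21160888671875, -264.29559326171875), (222.40042114257812, 380.49420166015625), 71.969482421875) 0.08893162243372493
```

View pics/w1.png

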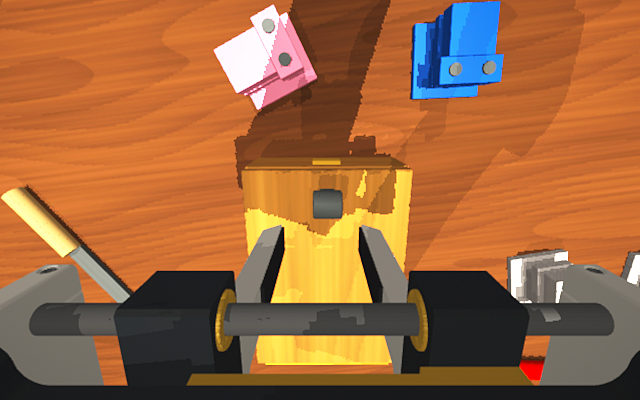

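The wrist view shows the boss at (328,204) on the lid. The measured centre is (0.450,-0.275) with its top at 0.138, so the lid is already about 0.05 rad open. I descend and pinch it.

Emit:
arm_command([
  [0.03,0.11,-0.62,0,0,0],
  [0,0,-0.62,0,0,0],
  [0,0,-0.62,0,0,0],
  [0,0,-0.62,0,0,0],
  [0,0,0,0,0,0],
])

```text
time_s: 2.27
tcp_pos: [0.4495, -0.2735, 0.1997]
orientation: [0.066, 0.998, 0.001, -0.003]
ft_force: [-0.7, 0.4, -0.4]
finger_gap: 0.047
gripper_force: 0.0
```

Emit:
arm_command([
  [0,0,0,0,0,0],
  [0,0,0,0,0,0],
  [0,0,0,0,0,0],
  [0,0,0,0,0,0],
  [0,0,0,0,0,0],
  [0,0,0,0,0,0],
], gripper=-1, newtons=25)

```text
time_s: 2.77
tcp_pos: [0.4514, -0.2748, 0.2043]
orientation: [0.065, 0.998, -0.001, 0.001]
ft_force: [1.8, -3.0, 1.2]
finger_gap: 0.026
gripper_force: 25.0
```

Run:
```python
import numpy as np
from h import *
s=st()
r0=.219;u=np.array([.993,-.119])
# hinge-frame phi from grasp z
g=s['tcp_pos']-[0,0,.078]
phi0=np.arcsin((g[2]-.072)/r0);print(phi0)
ph=np.linspace(phi0,.193+1.31,22);x=-r0*np.cos(ph);z=r0*np.sin(ph)
for a,b in zip(np.diff(x),np.diff(z)): print([round(a*u[0]/.04,3),round(a*u[1]/.04,3),round(b/.04,3)],end=',')
```

```text
t 2.77 tcp [ 0.4514 -0.2748  0.2043] ydir 82.5 zax [ 0.002 -0.001 -1.   ] q [ 0.57  0.37 -0.1   1.94  0.05  0.83  1.89] F [ 1.8 -3.   1.2] gap 0.02596051854860649 24.998977482318878
0.2504960444124854
[np.float64(0.09), np.float64(-0.011), np.float64(0.314)],[np.float64(0.108), np.float64(-0.013), np.float64(0.308)],[np.float64(0.126), np.float64(-0.015), np.float64(0.301)],[np.float64(0.144), np.float64(-0.017), np.float64(0.293)],[np.float64(0.161), np.float64(-0.019), np.float64(0.284)],[np.float64(0.177), np.float64(-0.021), np.float64(0.273)],[np.float64(0.193), np.float64(-0.023), np.float64(0.262)],[np.float64(0.208), np.float64(-0.025), np.float64(0.25)],[np.float64(0.223), np.float64(-0.027), np.float64(0.237)],[np.float64(0.236), np.float64(-0.028), np.float64(0.223)],[np.float64(0.249), np.float64(-0.03), np.float64(0.209)],[np.float64(0.261), np.float64(-0.031), np.float64(0.194)],[np.float64(0.272), np.float64(-0.033), np.float64(0.177)],[np.float64(0.282), np.float64(-0.034), np.float64(0.161)],[np.float64(0.291), np.float64(-0.035), np.float64(0.144)],[np.float64(0.299), np.float64(-0.036), np.float64(0.126)],[np.float64(0.306), np.float64(-0.037), np.float64(0.108)],[np.float64(0.312), np.float64(-0.037), np.float64(0.089)],[np.float64(0.317), np.float64(-0.038), np.float64(0.07)],[np.float64(0.32), np.float64(-0.038), np.float64(0.051)],[np.float64(0.323), np.float64(-0.039), np.float64(0.032)],
```

Emit:
arm_command([
  [0.09,-0.011,0.314,0,0,0],
  [0.108,-0.013,0.308,0,0,0],
  [0.126,-0.015,0.301,0,0,0],
  [0.144,-0.017,0.293,0,0,0],
  [0.161,-0.019,0.284,0,0,0],
  [0.177,-0.021,0.273,0,0,0],
  [0.193,-0.023,0.262,0,0,0],
  [0.208,-0.025,0.25,0,0,0],
  [0.223,-0.027,0.237,0,0,0],
  [0.236,-0.028,0.223,0,0,0],
], newtons=35)

```text
time_s: 3.6
tcp_pos: [0.5169, -0.2828, 0.3131]
orientation: [0.066, 0.998, 0.0, -0.001]
ft_force: [-1.2, -3.5, -8.4]
finger_gap: 0.0256
gripper_force: 35.0
```

Emit:
arm_command([
  [0.249,-0.03,0.209,0,0,0],
  [0.261,-0.031,0.194,0,0,0],
  [0.272,-0.033,0.177,0,0,0],
  [0.282,-0.034,0.161,0,0,0],
  [0.291,-0.035,0.144,0,0,0],
  [0.299,-0.036,0.126,0,0,0],
  [0.306,-0.037,0.108,0,0,0],
  [0.312,-0.037,0.089,0,0,0],
  [0.317,-0.038,0.07,0,0,0],
  [0,0,0,0,0,0],
])

```text
time_s: 4.43
tcp_pos: [0.6223, -0.2954, 0.365]
orientation: [0.065, 0.998, -0.0, 0.0]
ft_force: [0.8, -3.2, 6.0]
finger_gap: 0.0256
gripper_force: 35.0
```

Run:
```python
from h import *
s=st();g=s['tcp_pos']-[0,0,.078]
print(g, 'phi from z',np.arcsin(min(1,(g[2]-.072)/.219))-.193,'from x',np.arccos((.661-g[0])/.993/.219)-.193)
img,P,c,T=cap('side');save(img,'s2.png')
p=P.reshape(-1,3);u=np.array([.993,-.119]);d=(p[:,:2]-[.661,-.3])
a=d@u;b=d@np.array([.119,.993]);m=(np.abs(b)<.08)&(p[:,2]>.1)&(p[:,2]<.29)&(a>-.09)&(a<-.0)
if m.sum()>50:
    f=np.polyfit(p[m,2],a[m],1);print(m.sum(),f,'angle',np.pi/2+np.arctan(f[0]))
```

```text
t 4.43 tcp [ 0.6223 -0.2954  0.365 ] ydir 82.5 zax [ 0.    -0.001 -1.   ] q [ 0.47  0.49 -0.11  1.36  0.05  1.29  1.8 ] F [ 0.8 -3.2  6. ] gap 0.02562201422404612 34.989017844200134
[ 0.62231846 -0.29539799  0.28700538] phi from z 1.1865060331017698 from x 1.1989716333430278
1149 [-0.3282417  0.0104451] angle 1.2536352241358577
```

View pics/s2.png

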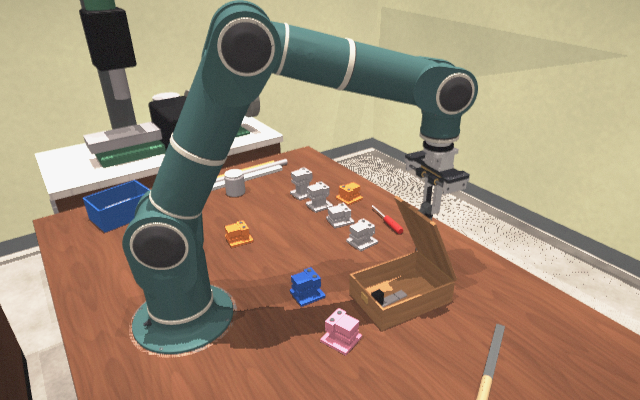

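The lid stands open at about 1.2 rad, with the gauge in view at (385,297). I nudge it up to about 75° and hold.

Emit:
arm_command([
  [0.24,-0.029,0.04,0,0,0],
  [0.24,-0.029,0.03,0,0,0],
  [0,0,0,0,0,0],
  [0,0,0,0,0,0],
])

```text
time_s: 4.82
tcp_pos: [0.6407, -0.2977, 0.3679]
orientation: [0.066, 0.998, -0.0, 0.001]
ft_force: [1.1, -2.4, 5.2]
finger_gap: 0.0255
gripper_force: 35.0
```

Emit:
arm_command([
  [0,0,0,0,0,0],
  [0,0,0,0,0,0],
  [0,0,0,0,0,0],
  [0,0,0.2,0,0,0],
  [0,0,0.8,0,0,0],
  [0,0,1,0,0,0],
], gripper=0)

```text
time_s: 5.32
tcp_pos: [0.6397, -0.2969, 0.4461]
orientation: [0.065, 0.998, 0.001, -0.002]
ft_force: [0.2, 0.3, 1.5]
finger_gap: 0.0471
gripper_force: 0.0
```

Run:
```python
from h import *
s=st()
img,P,c,T=cap('side')
p=P.reshape(-1,3);u=np.array([.993,-.119]);d=(p[:,:2]-[.661,-.3])
a=d@u;b=d@np.array([.119,.993]);m=(np.abs(b)<.08)&(p[:,2]>.1)&(p[:,2]<.29)&(a>-.09)&(a<-.0)
f=np.polyfit(p[m,2],a[m],1);print(m.sum(),f,'angle',np.pi/2+np.arctan(f[0]))
for n in ['side','scene']:
    if n=='scene': img,P,c,T=cap(n);p=P.reshape(-1,3)
    print(n,[(np.round(x['position'],3).tolist(),round(x['score'],2)) for x in r.recognise('gauge_grip',n)])
    # dark grip cloud
    d=p[:,:2]-[.545,-.288];A=d@u;B=d@np.array([.119,.993]);I=img.reshape(-1,3).max(1)
    m=(np.abs(A)<.11)&(np.abs(B)<.075)&(p[:,2]>.04)&(p[:,2]<.065)&(I<70)
    print(m.sum(),p[m].mean(0) if m.any() else '', cv2.minAreaRect(p[m][:,:2].astype(np.float32)*1000) if m.sum()>5 else '')
```

```text
t 5.32 tcp [ 0.6397 -0.2969  0.4461] ydir 82.51 zax [-0.004  0.002 -1.   ] q [ 0.46  0.5  -0.11  1.18  0.05  1.48  1.8 ] F [0.2 0.3 1.5] gap 0.047063805679122925 0.0
1522 [-0.34330131  0.02168418] angle 1.2401015796121406
side [([0.492, -0.293, 0.009], 0.81), ([0.612, -0.309, 0.204], 0.65)]
88 [ 0.45915794 -0.28553166  0.05073471] ((459.2560119628906, -283.9483947753906), (30.1060733795166, 22.775283813476562), 5.236447811126709)
scene [([0.47, -0.29, 0.033], 0.69)]
87 [ 0.46331504 -0.28851984  0.05162444] ((463.1169128417969, -286.54559326171875), (15.801493644714355, 28.82377052307129), 78.64572143554688)
```

Emit:
arm_command([
  [-0.9,0.05,0,0,0,0],
  [-0.9,0.05,0,0,0,0],
  [-0.9,0.05,0,0,0,0],
  [-0.9,0.1,-0.3,0,0,0],
  [-0.7,0,-0.8,0,0,0],
  [0,0,-0.9,0,0,0],
  [0,0,-0.9,0,0,0],
  [0,0,-0.9,0,0,0],
  [0,0,0,0,0,0],
])

```text
time_s: 6.27
tcp_pos: [0.4663, -0.2858, 0.2894]
orientation: [0.065, 0.998, 0.002, -0.004]
ft_force: [-0.9, 0.3, -0.5]
finger_gap: 0.047
gripper_force: 0.0
```

Run:
```python
from h import *
s=st()
img,P,c,T=cap('wrist');save(img,'w2.png');print('cam',T[:3,3])
p=P.reshape(-1,3);u=np.array([.993,-.119])
d=p[:,:2]-[.545,-.288];A=d@u;B=d@np.array([.119,.993])
m=(np.abs(A)<.112)&(np.abs(B)<.077)&(p[:,2]>.045)&(p[:,2]<.07)
print(m.sum(),p[m].mean(0),cv2.minAreaRect(p[m][:,:2].astype(np.float32)*1000))
m=(np.abs(A)<.105)&(np.abs(B)<.07)&(p[:,2]>.0075)&(p[:,2]<.015)
print(m.sum(),cv2.minAreaRect(p[m][:,:2].astype(np.float32)*1000))
np.savez('w2.npz',P=P,img=img)
```

```text
t 6.27 tcp [ 0.4663 -0.2858  0.2894] ydir 82.51 zax [-0.008  0.005 -1.   ] q [ 0.57  0.3  -0.09  1.82  0.03  1.04  1.91] F [-0.9  0.3 -0.5] gap 0.047034120205699595 0.0
cam [ 0.39169111 -0.27713445  0.37277448]
572 [ 0.46081975 -0.28049717  0.05533749] ((461.9918212890625, -280.59619140625), (21.860509872436523, 30.39631462097168), 87.495849609375)
1368 ((535.9569091796875, -291.4346923828125), (134.53944396972656, 194.38662719726562), 81.40455627441406)
```

View pics/w2.png

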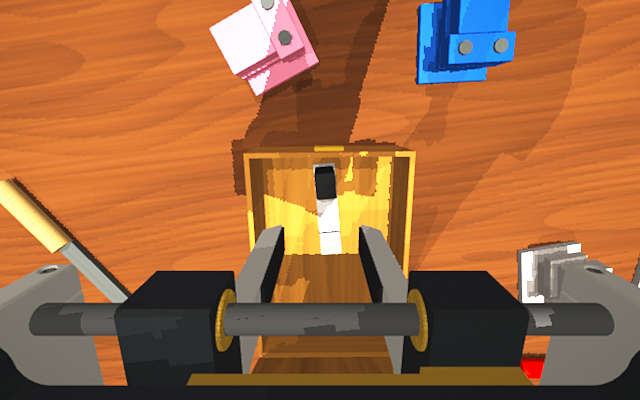

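The wrist view shows the gauge grip at (325,183) with the blade running to (332,253). The grip is at (0.4615,-0.281), its top at 0.055, with a yaw of about -2.5°.

Emit:
arm_command([
  [-0.12,0.12,-0.55,0,0,0.73],
  [0,0,-0.55,0,0,0],
  [0,0,-0.55,0,0,0],
  [0,0,-0.55,0,0,0],
  [0,0,-0.55,0,0,0],
  [0,0,-0.55,0,0,0],
  [0,0,-0.55,0,0,0],
  [0,0,-0.55,0,0,0],
  [0,0,0,0,0,0],
])

```text
time_s: 7.07
tcp_pos: [0.4639, -0.2823, 0.1183]
orientation: [0.022, 1.0, 0.001, -0.001]
ft_force: [-0.4, 1.3, -0.8]
finger_gap: 0.0471
gripper_force: 0.0
```

Emit:
arm_command([
  [0,0,0,0,0,0],
  [0,0,0,0,0,0],
  [0,0,0,0,0,0],
  [0,0,0,0,0,0],
  [0,0,0,0,0,0],
  [0,0,0,0,0,0],
  [0,0,0,0,0,0],
], gripper=-1, newtons=50)

```text
time_s: 7.65
tcp_pos: [0.4648, -0.2826, 0.1212]
orientation: [0.022, 1.0, -0.0, 0.001]
ft_force: [-2.2, 2.2, 12.7]
finger_gap: 0.0218
gripper_force: 49.8
```

Run:
```python
from h import *
st()
```

```text
t 7.65 tcp [ 0.4648 -0.2826  0.1212] ydir 87.53 zax [ 0.002 -0.001 -1.   ] q [ 0.57  0.52 -0.09  1.94  0.08  0.68  1.95] F [-2.2  2.2 12.7] gap 0.02184043160091665 49.81696307659149
```

Emit:
arm_command([
  [0,0,0.3,0,0,0],
  [0,0,0.7,0,0,0],
  [0,0,0.9,0,0,0],
  [0,0,0.9,0,0,0],
  [0,0,0.9,0,0,0],
  [0,0,0.8,0,0,0],
  [0,0.5,0,0,0,0],
  [0,0.9,0,0,0,0],
  [0,0.9,0,0,0,0],
  [0,0.9,0,0,0,0],
])

```text
time_s: 8.48
tcp_pos: [0.4636, -0.153, 0.301]
orientation: [0.022, 1.0, -0.0, 0.0]
ft_force: [1.2, -0.3, -1.9]
finger_gap: 0.0221
gripper_force: 49.8
```

Emit:
arm_command([
  [-0.3,0.9,0,0,0,0],
  [-0.3,0.9,0,0,0,0],
  [-0.3,0.9,0,0,0,0],
  [-0.3,0.9,0,0,0,0],
  [-0.3,0.9,0,0,0,0],
  [-0.3,0.9,0,0,0,0],
  [0,0.6,0,0,0,0],
  [0,0,0,0,0,0],
])

```text
time_s: 9.15
tcp_pos: [0.3912, 0.0897, 0.3011]
orientation: [0.019, 1.0, 0.0, 0.001]
ft_force: [0.8, -0.9, -1.8]
finger_gap: 0.0214
gripper_force: 49.8
```

Run:
```python
from h import *
st()
img,P,c,T=cap('wrist');save(img,'w3.png');np.savez('w3.npz',P=P,img=img)
i2,P2,c,T=cap('scene');np.savez('sc3.npz',P=P2,img=i2)
save(cv2.resize(i2[120:320,220:460],None,fx=3,fy=3)[:600],'sc3.png')
```

```text
t 9.15 tcp [0.3912 0.0897 0.3011] ydir 87.84 zax [ 0.002  0.    -1.   ] q [ 0.13  0.02 -0.44  2.12  0.01  1.    1.22] F [ 0.8 -0.9 -1.8] gap 0.021377885247522738 49.81337249279022
```

View pics/w3.png

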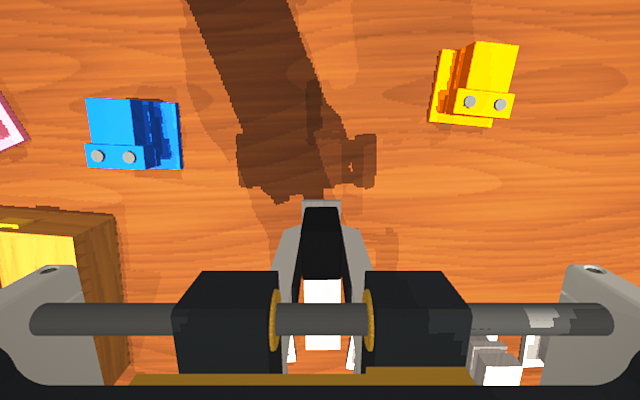

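View pics/sc3.png

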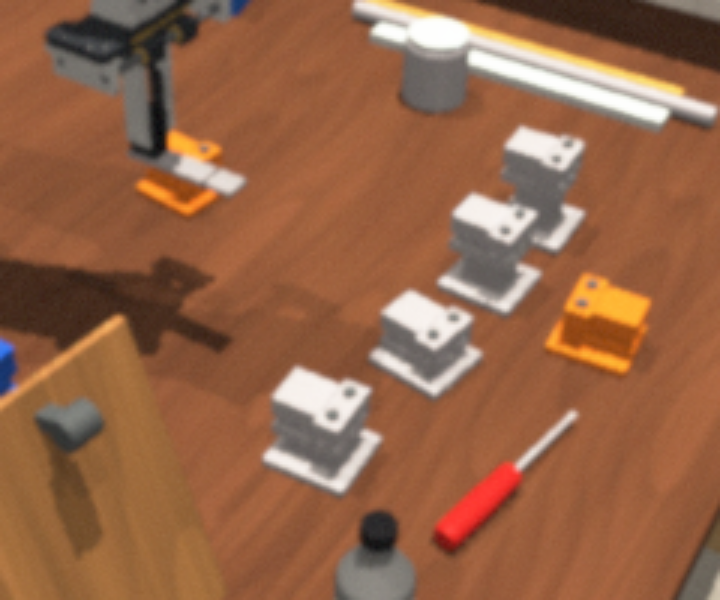

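The crops show the frames' screw heads on the far (+x) side, so the gaps open towards the robot. The gauge is held, with the blade visible at (200,170). Next I fit the frame tops and the blade.

```bash
cat >> h.py <<'E'
FR=dict(a=(.65,.147,.055),b=(.635,-.018,.071),c=(.647,.284,.087),d=(.65,.4,.103))
def mar(q):
    (cx,cy),(w,h),an=cv2.minAreaRect(q[:,:2].astype(np.float32)*1000)
    an=(an+45)%90-45 if True else an
    return np.round([cx,cy,w,h,an],1).tolist()
def frames(clouds,names='abcd'):
    for f in names:
        x,y,h=FR[f]
        for n,p in clouds.items():
            p=p.reshape(-1,3);k=(np.hypot(p[:,0]-x,p[:,1]-y)<.065)
            t=p[k&(np.abs(p[:,2]-h)<.005)];
            if len(t)<20: print(f,n,'few');continue
            c=t[:,:2].mean(0);t=t[np.hypot(*(t[:,:2]-c).T)<.05]
            ft=p[k&(p[:,2]>.006)&(p[:,2]<.018)&(np.hypot(*(p[:,:2]-c).T)<.06)]
            print(f,n,len(t),'z',round(np.median(t[:,2]),4),'top',mar(t),'foot',mar(ft),'xmin',np.percentile(t[:,0],3).round(4))
def blade(p,tcp):
    p=p.reshape(-1,3);q=p-tcp
    m=(q[:,0]>.035)&(q[:,0]<.115)&(np.abs(q[:,1])<.03)&(q[:,2]<-.08)&(q[:,2]>-.14)
    b=q[m]
    if len(b)<10: return print('blade few')
    A=np.c_[b[:,:2],np.ones(len(b))];z=np.median(b[:,2])
    b=b[np.abs(b[:,2]-z)<.006];A=np.c_[b[:,0]-.07,b[:,1],np.ones(len(b))]
    print('blade n',len(b),'rel z med',z,'fit',np.linalg.lstsq(A,b[:,2],rcond=None)[0],'x',b[:,0].min(),b[:,0].max(),'rect',mar(b))
E
python3 - <<'E'
from h import *
s=st();i,P,c,T=cap('side');Ps=np.load('sc3.npz')['P']
for n,p in [('scene',Ps),('side',P),('wrist',np.load('w3.npz')['P'])]: blade(p,s['tcp_pos'])
frames(dict(scene=Ps,side=P))
cv2.imwrite('pics/sd3.png',cv2.resize(i[130:270,170:410][:,:,::-1],None,fx=3,fy=3))
E
```

```text
t 9.25 tcp [0.3919 0.0861 0.3006] ydir 87.63 zax [ 0.001 -0.001 -1.   ] q [ 0.14  0.02 -0.43  2.12  0.01  1.    1.23] F [-0.1  0.8 -1.3] gap 0.021429085275145095 49.81293439865112
blade n 161 rel z med -0.11070301696122714 fit [-0.00321001  0.01520279 -0.11086033] x 0.03502821237003051 0.09751545759918767 rect [66.2, -1.9, 32.7, 62.4, -0.9]
blade n 98 rel z med -0.11217500879836201 fit [-0.01465339  0.01734801 -0.11233923] x 0.03516266147655278 0.09586482633556104 rect [65.4, -4.1, 61.1, 33.3, 2.0]
blade n 1272 rel z med -0.10998544872712476 fit [-8.66553481e-05  1.50978463e-03 -1.09966131e-01] x 0.036768027397342085 0.09670260266333208 rect [66.6, 1.3, 26.0, 59.9, -1.4]
a scene 315 z 0.0554 top [647.8, 157.9, 62.7, 72.2, -8.7] foot [651.3, 155.8, 78.3, 83.8, -7.4] xmin 0.614
a side 149 z 0.0539 top [646.2, 159.6, 64.5, 70.8, -13.5] foot [648.4, 154.1, 85.0, 78.5, -6.7] xmin 0.6123
b scene 398 z 0.0713 top [626.3, -1.2, 71.6, 61.9, 2.0] foot [632.0, -1.3, 80.7, 79.0, 2.2] xmin 0.5939
b side 175 z 0.0699 top [624.9, -1.2, 61.5, 72.4, -1.4] foot [628.0, -3.4, 84.1, 78.2, 1.2] xmin 0.591
c scene 265 z 0.0875 top [647.4, 297.7, 61.3, 70.7, -1.0] foot [654.9, 296.6, 85.6, 85.8, -1.7] xmin 0.6147
c side 122 z 0.0865 top [643.9, 293.4, 73.1, 63.1, 0.6] foot [649.6, 296.3, 84.8, 82.7, -2.9] xmin 0.6106
d scene 227 z 0.1036 top [646.7, 418.6, 65.1, 71.3, -1.1] foot [655.3, 410.4, 80.6, 77.5, 10.1] xmin 0.6144
d side few
```

```bash
cat >> h.py <<'E'
FR=dict(a=(.65,.156,.055),b=(.63,-.002,.071),c=(.65,.296,.087),d=(.652,.411,.103))
def mouth(clouds,f,xy=None,rad=.052):
    x,y,h=FR[f]
    if xy: x,y=xy
    res=[]
    for n,p in clouds.items():
        p=p.reshape(-1,3);d=p[:,:2]-[x,y];k=np.hypot(*d.T)<rad
        T=k&(np.abs(p[:,2]-h)<.004)
        if T.sum()<25: print(f,n,'few');continue
        # yaw: template overlap, jaw 44 wide front, T-bar behind: search yaw minimising area of bounding extents of foot+top
        best=None
        F=k&(p[:,2]>.006)&(p[:,2]<.018)
        for a in np.radians(np.arange(-20,20.5,.5)):
            c,s=np.cos(a),np.sin(a)
            ex=lambda q:(np.percentile(q@[c,s],[3,97]),np.percentile(q@[-s,c],[3,97]))
            X,Y=ex(d[T]);X2,Y2=ex(d[F])
            sc=np.ptp(X)+np.ptp(Y)+np.ptp(X2)+np.ptp(Y2)
            if best is None or sc<best[0]: best=(sc,a,X,Y,X2,Y2)
        sc,a,X,Y,X2,Y2=best;c,s=np.cos(a),np.sin(a)
        q=d[T];u=q@[c,s];v=q@[-s,c];j=u<X[0]+.025
        Yj=np.percentile(v[j],[3,97])
        xf=np.percentile(u[np.abs(v-Yj.mean())<.018],2);ym=Yj.mean()
        m=np.array([x,y])+xf*np.array([c,s])+ym*np.array([-s,c])
        print(f,n,T.sum(),'yaw',np.degrees(a).round(1),'mouth',m.round(4),'z',np.median(p[T,2]).round(4),'topX',X.round(3),'Y',Y.round(3),'jaw',Yj.round(3),'footX',X2.round(3),'Y',Y2.round(3))
E
python3 - <<'E'
from h import *
Ps=cap('scene')[1];Pd=cap('side')[1]
for f in 'abcd': mouth(dict(scene=Ps,side=Pd),f)
E
```

```text
a scene 303 yaw -13.5 mouth [0.6133 0.1641] z 0.0555 topX [-0.036  0.031] Y [-0.025  0.028] jaw [-0.022  0.021] footX [-0.033  0.041] Y [-0.037  0.037]
a side 130 yaw -6.0 mouth [0.6117 0.1601] z 0.0548 topX [-0.037  0.028] Y [-0.025  0.025] jaw [-0.022  0.022] footX [-0.04   0.034] Y [-0.038  0.03 ]
b scene 378 yaw 9.0 mouth [ 0.5932 -0.0046] z 0.0713 topX [-0.036  0.03 ] Y [-0.029  0.026] jaw [-0.018  0.025] footX [-0.038  0.041] Y [-0.038  0.027]
b side 175 yaw -2.0 mouth [ 0.5898 -0.0019] z 0.0702 topX [-0.039  0.028] Y [-0.027  0.027] jaw [-0.024  0.021] footX [-0.041  0.037] Y [-0.039  0.028]
c scene 245 yaw 3.0 mouth [0.6134 0.296 ] z 0.0875 topX [-0.035  0.031] Y [-0.03   0.026] jaw [-0.021  0.025] footX [-0.036  0.041] Y [-0.039  0.03 ]
c side 117 yaw -8.5 mouth [0.6104 0.2981] z 0.0859 topX [-0.038  0.03 ] Y [-0.026  0.024] jaw [-0.025  0.017] footX [-0.039  0.038] Y [-0.038  0.028]
d scene 210 yaw 12.0 mouth [0.613  0.4123] z 0.1037 topX [-0.037  0.03 ] Y [-0.027  0.029] jaw [-0.013  0.031] footX [-0.033  0.041] Y [-0.038  0.035]
d side few
```

View pics/sd3.png

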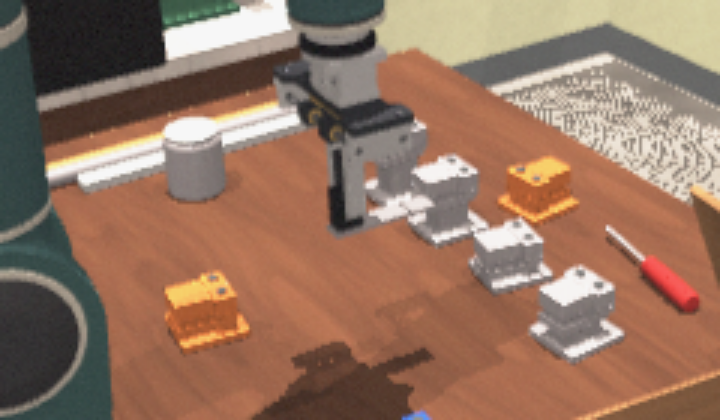

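Emit:
arm_command([
  [0.5,0.31,0.3,0,0,0],
  [0.88,0.31,0.3,0,0,0],
  [0.88,0.31,0.3,0,0,0],
  [0.88,0.31,0.2,0,0,0],
  [0.88,0.31,0,0,0,0],
  [0.88,0.31,0,0,0,0],
  [0.88,0.31,0,0,0,0],
  [0.88,0.31,0,0,0,0],
  [0.88,0.31,0,0,0,0],
  [0.88,0.31,0,0,0,0],
  [0,0,0,0,0,0],
])

```text
time_s: 10.32
tcp_pos: [0.7333, 0.2096, 0.34]
orientation: [0.023, 1.0, -0.0, -0.001]
ft_force: [-1.4, 0.4, -1.7]
finger_gap: 0.0219
gripper_force: 49.8
```

Run:
```python
from h import *
s=st();i,P,c,T=cap('wrist');save(i,'w4.png');np.savez('w4.npz',P=P,img=i);blade(P,s['tcp_pos'])
for f in 'abcd': mouth(dict(wrist=P),f)
frames(dict(w=P))
```

```text
t 10.32 tcp [0.7333 0.2096 0.34  ] ydir 87.42 zax [-0.003 -0.    -1.   ] q [-0.1   0.68 -0.4   1.14  0.25  1.36  1.06] F [-1.4  0.4 -1.7] gap 0.021871712581650344 49.81287181377411
blade n 1283 rel z med -0.1109072312157752 fit [-6.32443004e-03  1.03381392e-04 -1.10943529e-01] x 0.036554895052941294 0.0973400149135698 rect [66.7, -2.9, 25.9, 60.6, -1.9]
a wrist 2567 yaw -6.5 mouth [0.6143 0.1651] z 0.0558 topX [-0.036  0.03 ] Y [-0.023  0.028] jaw [-0.016  0.026] footX [-0.035  0.041] Y [-0.033  0.041]
b wrist 3001 yaw -0.5 mouth [0.5933 0.0006] z 0.0718 topX [-0.036  0.03 ] Y [-0.021  0.032] jaw [-0.019  0.023] footX [-0.036  0.041] Y [-0.024  0.041]
c wrist 3183 yaw 1.0 mouth [0.6147 0.2989] z 0.0878 topX [-0.034  0.031] Y [-0.025  0.027] jaw [-0.017  0.024] footX [-0.036  0.043] Y [-0.035  0.018]
d wrist 3654 yaw -2.0 mouth [0.6143 0.4173] z 0.1038 topX [-0.037  0.029] Y [-0.02   0.033] jaw [-0.016  0.026] footX [-0.037  0.04 ] Y [-0.031  0.009]
a w 2624 z 0.0559 top [647.6, 159.9, 60.0, 70.3, -9.5] foot [652.7, 159.1, 76.0, 80.0, -9.3] xmin 0.6153
b w 3100 z 0.0718 top [626.9, 1.2, 69.9, 61.0, 2.7] foot [631.9, 1.6, 80.0, 76.0, 2.7] xmin 0.5942
c w 3254 z 0.0878 top [648.4, 299.2, 60.6, 69.2, -2.7] foot [653.3, 298.8, 76.3, 79.7, -2.6] xmin 0.6157
d w 3768 z 0.1038 top [647.8, 418.0, 70.2, 61.3, 0.9] foot [653.0, 417.1, 80.1, 75.1, 1.1] xmin 0.6152
```

View pics/w4.png

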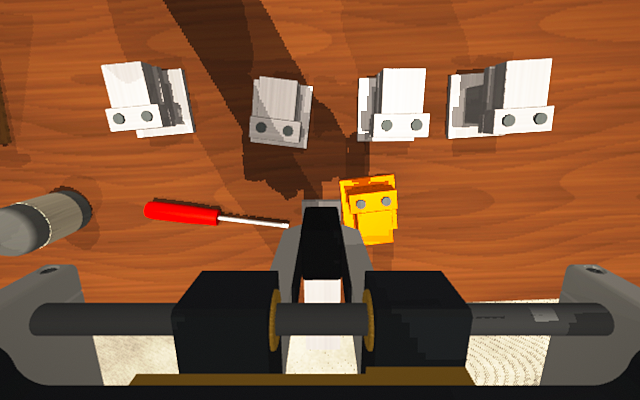

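The wrist view shows all four frames from above: b (147,98), a (280,110), c (395,103), d (500,97). The foot fits come out at 76x80 mm. I start with frame a.

Emit:
arm_command([
  [-0.6,-0.1,0,0,0,-0.175],
  [-1,-0.1,0,0,0,-0.175],
  [-1,-0.1,0,0,0,-0.175],
  [-1,-0.1,0,0,0,-0.175],
  [-1,-0.1,0,0,0,-0.175],
  [-1,-0.1,0,0,0,-0.175],
  [-0.4,0,-0.5,0,0,0],
  [0,0,-0.9,0,0,0],
  [0,0,-0.9,0,0,0],
  [0,0,-0.9,0,0,0],
  [0,0,-0.8,0,0,0],
  [0,0,0,0,0,0],
])

```text
time_s: 11.37
tcp_pos: [0.4864, 0.1833, 0.1792]
orientation: [0.085, 0.996, -0.002, -0.003]
ft_force: [-0.8, -0.1, -4.2]
finger_gap: 0.0221
gripper_force: 49.8
```

```bash
cat >> h.py <<'E'
def goal(mx,my,yaw,h,ins,tipx=.0972,tipy=.0,bz=.1133,dyaw=.5):
    s=st();Rm=R.from_quat(s['orientation']).as_matrix();cur=np.degrees(np.arctan2(Rm[1,1],Rm[0,1]))-90+dyaw
    a=np.radians(yaw);u=np.array([np.cos(a),np.sin(a)]);v=np.array([-u[1],u[0]])
    for i in ins:
        t=np.array([mx,my])+(i-tipx)*u-tipy*v
        d=np.r_[t,h+bz]-s['tcp_pos'];print('ins',i,'TCP',t.round(4),'shares',(d/.04).round(2),'turn',(np.radians(yaw-cur)/.12).round(2))
E
python3 - <<'E'
from h import *
s=r.sense();Ps=cap('scene')[1];Pd=cap('side')[1];blade(Ps,s['tcp_pos']);blade(Pd,s['tcp_pos'])
frames(dict(s=Ps,d=Pd),'a')
goal(.6132,.1656,-9.3,.028,[-.025,.03])
E
```

```text
blade n 135 rel z med -0.1115908654627247 fit [-0.00960655  0.02986464 -0.11113047] x 0.03536357919524519 0.0958720452477127 rect [65.7, -13.5, 29.5, 61.9, -9.7]
blade n 78 rel z med -0.10981901557541365 fit [-0.03123119 -0.00674209 -0.10995542] x 0.0356851466941977 0.09740787522022126 rect [66.1, -11.6, 32.2, 60.3, -7.6]
a s 318 z 0.0555 top [646.7, 155.0, 60.5, 71.9, -5.9] foot [663.4, 137.2, 104.8, 67.4, 31.2] xmin 0.615
a d 149 z 0.0541 top [644.8, 156.0, 61.7, 71.2, -11.6] foot [648.6, 156.7, 83.4, 82.0, -13.0] xmin 0.6107
t 11.47 tcp [0.4887 0.1849 0.1844] ydir 80.27 zax [-0.001 -0.001 -1.   ] q [-0.08  0.42 -0.42  1.96  0.23  0.81  0.78] F [-0.1  0.5 -0. ] gap 0.021384888326552137 49.81292724609375
ins -0.025 TCP [0.4926 0.1853] shares [ 0.1   0.01 -1.08] turn -0.01
ins 0.03 TCP [0.5469 0.1765] shares [ 1.46 -0.21 -1.08] turn -0.01
```

Emit:
arm_command([
  [0.1,0.01,-0.4,0,0,0],
  [0,0,-0.4,0,0,0],
  [0,0,-0.28,0,0,0],
  [0,0,0,0,0,0],
  [0,0,0,0,0,0],
  [0,0,0,0,0,0],
])

```text
time_s: 11.97
tcp_pos: [0.4935, 0.1862, 0.142]
orientation: [0.085, 0.996, 0.0, 0.001]
ft_force: [0.6, -0.8, -1.4]
finger_gap: 0.0218
gripper_force: 49.8
```

Run:
```python
from h import *
i=cap('scene')[0]
save(cv2.resize(i[180:270,290:410],None,fx=6,fy=6),'a1.png')
goal(.6132,.1656,-9.3,.028,[-.025,.03])
```

```text
t 12.02 tcp [0.4935 0.1862 0.1419] ydir 80.3 zax [ 0.002  0.    -1.   ] q [-0.1   0.49 -0.39  1.97  0.27  0.73  0.75] F [ 0.5  0.5 -1.6] gap 0.021963908336034635 49.81281280517578
ins -0.025 TCP [0.4926 0.1853] shares [-0.02 -0.02 -0.02] turn -0.01
ins 0.03 TCP [0.5469 0.1765] shares [ 1.34 -0.24 -0.02] turn -0.01
```

View pics/a1.png

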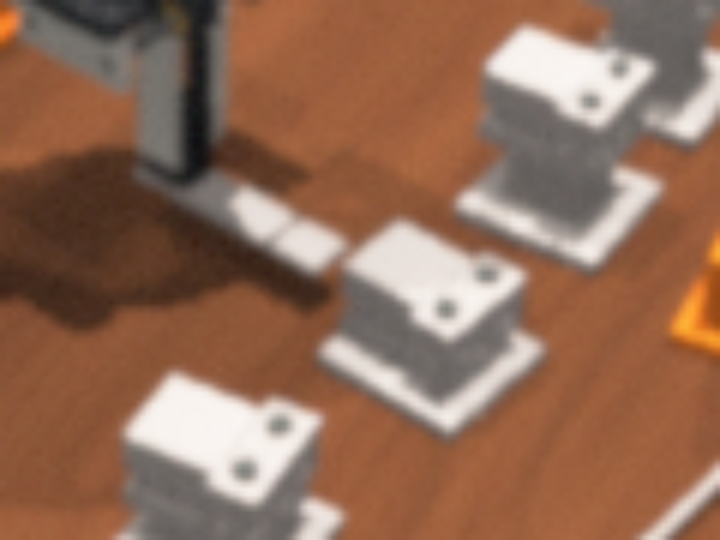

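The blade at (310,250) lines up with frame a's front, so I slide it in.

Emit:
arm_command([
  [0.17,-0.03,-0.01,0,0,0],
  [0.17,-0.03,-0.01,0,0,0],
  [0.17,-0.03,0,0,0,0],
  [0.17,-0.03,0,0,0,0],
  [0.17,-0.03,0,0,0,0],
  [0.17,-0.03,0,0,0,0],
  [0.17,-0.03,0,0,0,0],
  [0.15,-0.03,0,0,0,0],
  [0,0,0,0,0,0],
])

```text
time_s: 12.77
tcp_pos: [0.5477, 0.176, 0.1397]
orientation: [0.085, 0.996, -0.0, 0.0]
ft_force: [0.1, 0.7, -1.6]
finger_gap: 0.0219
gripper_force: 49.8
```

Run:
```python
from h import *
i,P,c,T=cap('scene');i2,P2,_,_=cap('side');s=r.sense()
frames(dict(s=P,d=P2),'a')
save(np.hstack([cv2.resize(i[190:250,310:390],None,fx=5,fy=5),cv2.resize(i2[190:250,300:380],None,fx=5,fy=5)]),'a2.png')
goal(.6132,.1656,-9.3,.028,[.03])
```

```text
a s 320 z 0.0553 top [646.8, 157.0, 63.5, 72.5, -9.9] foot [651.7, 154.7, 76.1, 81.2, -9.1] xmin 0.6137
a d 151 z 0.0544 top [645.3, 160.0, 68.4, 70.3, -11.8] foot [644.9, 134.0, 36.7, 82.0, -18.3] xmin 0.6099
t 12.87 tcp [0.5465 0.1764 0.1396] ydir 80.3 zax [-0. -0. -1.] q [-0.07  0.56 -0.38  1.85  0.28  0.78  0.8 ] F [ 0.3  0.1 -1.7] gap 0.021555424850203692 49.81295943260193
ins 0.03 TCP [0.5469 0.1765] shares [0.01 0.   0.04] turn -0.02
```

View pics/a2.png

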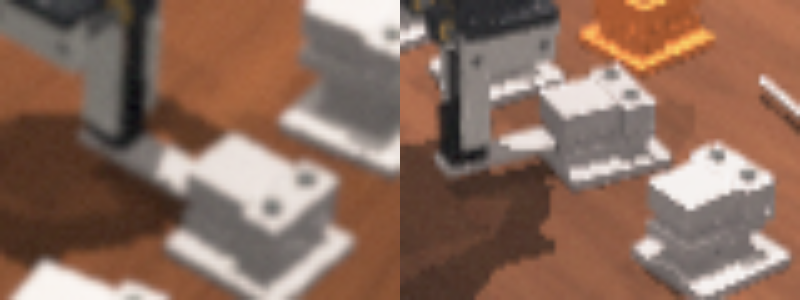

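The blade is in gap a with little force on it. I hold for two seconds, then withdraw.

Emit:
arm_command([
  [0,0,0.03,0,0,0],
  [0,0,0,0,0,0],
  [0,0,0,0,0,0],
  [0,0,0,0,0,0],
  [0,0,0,0,0,0],
  [0,0,0,0,0,0],
  [0,0,0,0,0,0],
  [0,0,0,0,0,0],
  [0,0,0,0,0,0],
  [0,0,0,0,0,0],
  [0,0,0,0,0,0],
  [0,0,0,0,0,0],
])

```text
time_s: 13.87
tcp_pos: [0.5465, 0.1764, 0.141]
orientation: [0.085, 0.996, -0.0, 0.0]
ft_force: [-0.0, 0.5, -1.7]
finger_gap: 0.0218
gripper_force: 49.8
```

Emit:
arm_command([
  [0,0,0,0,0,0],
  [0,0,0,0,0,0],
  [0,0,0,0,0,0],
  [0,0,0,0,0,0],
  [0,0,0,0,0,0],
  [0,0,0,0,0,0],
  [0,0,0,0,0,0],
  [0,0,0,0,0,0],
  [0,0,0,0,0,0],
  [0,0,0,0,0,0],
  [0,0,0,0,0,0],
  [0,0,0,0,0,0],
])

```text
time_s: 14.87
tcp_pos: [0.5465, 0.1764, 0.141]
orientation: [0.085, 0.996, -0.0, -0.0]
ft_force: [-0.1, 0.2, -1.8]
finger_gap: 0.0218
gripper_force: 49.8
```

Run:
```python
from h import *
i,P,c,T=cap('scene')
frames(dict(s=P),'abcd')
goal(.6132,.1656,-9.3,.028,[.03])
```

```text
a s 323 z 0.0552 top [647.0, 156.9, 63.2, 71.0, -7.4] foot [650.6, 156.6, 79.4, 83.2, -7.3] xmin 0.6142
b s 397 z 0.0713 top [626.3, -0.4, 71.3, 64.1, 2.3] foot [631.2, -1.4, 81.3, 79.5, 3.7] xmin 0.5941
c s 266 z 0.0872 top [647.0, 295.2, 65.9, 71.0, -0.7] foot [652.6, 296.2, 81.9, 81.1, -1.0] xmin 0.6146
d s 230 z 0.1032 top [646.3, 414.8, 73.3, 66.2, 1.8] foot [652.4, 416.8, 80.4, 83.2, 0.9] xmin 0.6136
t 14.92 tcp [0.5466 0.1764 0.141 ] ydir 80.31 zax [ 0. -0. -1.] q [-0.07  0.56 -0.38  1.85  0.28  0.78  0.8 ] F [ 0.2 -0.7 -0.3] gap 0.021709000410636458 49.812912940979004
ins 0.03 TCP [0.5469 0.1765] shares [0.01 0.   0.01] turn -0.02
```

Emit:
arm_command([
  [-0.2,0.035,0,0,0,0],
  [-0.3,0.05,0,0,0,0],
  [-0.4,0.065,0,0,0,0],
  [-0.4,0.065,0,0,0,0],
  [-0.4,0.065,0,0,0,0],
  [-0.2,0,0.3,0,0,0],
  [0,0,0.5,0,0,0],
  [0,0,0.5,0,0,0],
  [0,0,0,0,0,0],
])

```text
time_s: 15.67
tcp_pos: [0.471, 0.1884, 0.1961]
orientation: [0.084, 0.996, 0.001, 0.002]
ft_force: [0.5, 0.5, -0.5]
finger_gap: 0.0216
gripper_force: 49.8
```

Emit:
arm_command([
  [0,-0.6,0,0,0,0.25],
  [0,-0.9,0,0,0,0.4],
  [0,-0.9,0,0,0,0.4],
  [0,-0.9,0,0,0,0.4],
  [0,-0.9,-0.2,0,0,0.3],
  [0,-0.6,-0.2,0,0,0],
  [0,0,-0.3,0,0,0],
  [0,0,0,0,0,0],
  [0,0,0,0,0,0],
])

```text
time_s: 16.42
tcp_pos: [0.47, -0.0039, 0.1646]
orientation: [-0.021, 1.0, 0.0, -0.001]
ft_force: [-1.0, 0.0, -1.2]
finger_gap: 0.0215
gripper_force: 49.8
```

Run:
```python
from h import *
s=r.sense();P=cap('scene')[1];P2=cap('side')[1];blade(P,s['tcp_pos']);blade(P2,s['tcp_pos'])
frames(dict(s=P),'b')
goal(.5919,-.0003,2.7,.044,[-.025,.03])
```

```text
blade n 177 rel z med -0.11112322011471149 fit [-0.00715303  0.01807886 -0.11130615] x 0.03540753043348738 0.0968078216135902 rect [66.3, 1.2, 60.7, 28.8, 2.3]
blade n 98 rel z med -0.11205246632231497 fit [-0.02338663  0.01576609 -0.11207512] x 0.03605836018543479 0.09843770554101322 rect [67.0, 3.3, 63.9, 30.5, 3.9]
b s 402 z 0.0714 top [626.4, -1.1, 71.5, 63.1, 2.6] foot [631.5, -1.0, 80.9, 79.0, 1.8] xmin 0.5935
t 16.52 tcp [ 0.4706 -0.0033  0.1654] ydir 92.43 zax [ 0.  0. -1.] q [ 0.29  0.37 -0.4   2.09  0.21  0.72  1.36] F [ 0.5  0.1 -1.4] gap 0.02163783379701766 49.81301665306091
ins -0.025 TCP [ 0.4698 -0.0061] shares [-0.02 -0.07 -0.2 ] turn -0.03
ins 0.03 TCP [ 0.5248 -0.0035] shares [ 1.35 -0.   -0.2 ] turn -0.03
```

Emit:
arm_command([
  [-0.02,-0.07,-0.2,0,0,0],
  [0,0,0,0,0,0],
  [0,0,0,0,0,0],
  [0.17,0.008,0,0,0,0],
  [0.17,0.008,0,0,0,0],
  [0.17,0.008,0,0,0,0],
])

```text
time_s: 17.02
tcp_pos: [0.4912, -0.0061, 0.1572]
orientation: [-0.02, 1.0, -0.0, 0.0]
ft_force: [0.4, 0.1, -0.9]
finger_gap: 0.0221
gripper_force: 49.8
```

Emit:
arm_command([
  [0.17,0.008,0,0,0,0],
  [0.17,0.008,0,0,0,0],
  [0.17,0.008,0,0,0,0],
  [0.17,0.008,0,0,0,0],
  [0.17,0.008,0,0,0,0],
  [0,0,0,0,0,0],
  [0,0,0,0,0,0],
])

```text
time_s: 17.6
tcp_pos: [0.5243, -0.0046, 0.1568]
orientation: [-0.02, 1.0, 0.0, -0.0]
ft_force: [-0.2, -0.2, -1.6]
finger_gap: 0.0217
gripper_force: 49.8
```

Run:
```python
from h import *
P=cap('scene')[1];P2=cap('side')[1]
frames(dict(s=P,d=P2),'b')
goal(.5919,-.0003,2.7,.044,[.03])
```

```text
b s 400 z 0.0713 top [626.9, -1.7, 72.1, 63.6, 2.4] foot [631.3, -3.9, 83.1, 77.9, 6.1] xmin 0.5935
b d 183 z 0.0703 top [623.7, -3.7, 72.4, 60.8, 4.4] foot [628.0, -10.8, 83.6, 63.8, 3.4] xmin 0.5894
t 17.7 tcp [ 0.5239 -0.0046  0.1569] ydir 92.34 zax [-0. -0. -1.] q [ 0.26  0.46 -0.38  1.97  0.24  0.75  1.35] F [ 0.   0.9 -1.8] gap 0.021964714197498836 49.81291115283966
ins 0.03 TCP [ 0.5248 -0.0035] shares [0.02 0.03 0.01] turn -0.02
```

Emit:
arm_command([
  [0.02,0.02,0.01,0,0,0],
  [0,0,0,0,0,0],
  [0,0,0,0,0,0],
  [0,0,0,0,0,0],
  [0,0,0,0,0,0],
  [0,0,0,0,0,0],
  [0,0,0,0,0,0],
  [0,0,0,0,0,0],
  [0,0,0,0,0,0],
  [0,0,0,0,0,0],
  [0,0,0,0,0,0],
  [0,0,0,0,0,0],
])

```text
time_s: 18.7
tcp_pos: [0.525, -0.0039, 0.1574]
orientation: [-0.02, 1.0, -0.0, 0.0]
ft_force: [-0.9, -0.3, -1.6]
finger_gap: 0.0218
gripper_force: 49.8
```

Emit:
arm_command([
  [0,0,0,0,0,0],
  [0,0,0,0,0,0],
  [0,0,0,0,0,0],
  [0,0,0,0,0,0],
  [0,0,0,0,0,0],
  [0,0,0,0,0,0],
  [0,0,0,0,0,0],
  [0,0,0,0,0,0],
  [0,0,0,0,0,0],
  [0,0,0,0,0,0],
  [0,0,0,0,0,0],
  [0,0,0,0,0,0],
])

```text
time_s: 19.7
tcp_pos: [0.525, -0.0038, 0.1574]
orientation: [-0.02, 1.0, -0.0, 0.0]
ft_force: [0.0, -0.1, -1.7]
finger_gap: 0.0219
gripper_force: 49.8
```

Run:
```python
from h import *
P=cap('scene')[1]
frames(dict(s=P),'abcd')
goal(.5919,-.0003,2.7,.044,[.03])
```

```text
a s 316 z 0.0552 top [646.7, 158.1, 63.9, 72.8, -9.9] foot [651.1, 155.8, 78.6, 82.7, -8.0] xmin 0.6142
b s 397 z 0.0714 top [626.6, -0.9, 72.4, 60.8, 1.2] foot [631.2, -1.4, 81.8, 79.5, 3.2] xmin 0.5933
c s 266 z 0.0876 top [647.9, 296.7, 64.2, 71.7, -1.9] foot [653.6, 301.7, 95.0, 80.1, -2.6] xmin 0.6146
d s 230 z 0.1033 top [647.3, 415.7, 71.2, 63.3, 3.1] foot [664.6, 423.5, 71.9, 98.2, -41.1] xmin 0.614
t 19.75 tcp [ 0.525  -0.0038  0.1574] ydir 92.34 zax [ 0. -0. -1.] q [ 0.26  0.46 -0.38  1.97  0.24  0.76  1.35] F [-0.4 -0.5 -0.8] gap 0.02183504242528546 49.81298089027405
ins 0.03 TCP [ 0.5248 -0.0035] shares [-0.    0.01 -0.  ] turn -0.02
```

Emit:
arm_command([
  [-0.2,-0.01,0,0,0,0],
  [-0.3,-0.01,0,0,0,0],
  [-0.4,-0.02,0,0,0,0],
  [-0.4,-0.02,0,0,0,0],
  [-0.4,-0.02,0,0,0,0],
  [-0.2,0,0.3,0,0,0],
  [0,0,0.6,0,0,0],
  [0,0,0.6,0,0,0],
  [0,0,0,0,0,0],
])

```text
time_s: 20.5
tcp_pos: [0.4497, -0.0069, 0.2209]
orientation: [-0.02, 1.0, -0.0, 0.002]
ft_force: [1.2, -0.7, -0.5]
finger_gap: 0.0214
gripper_force: 49.8
```

Emit:
arm_command([
  [0,0.5,0,0,0,-0.1],
  [0.1,0.9,0,0,0,-0.1],
  [0.1,0.9,0,0,0,-0.1],
  [0.1,0.9,0,0,0,-0.1],
  [0.2,0.9,0,0,0,-0.1],
  [0.2,0.9,0,0,0,-0.1],
  [0.2,0.9,0,0,0,-0.1],
  [0.1,0.9,0,0,0,-0.1],
  [0,0.7,-0.3,0,0,0],
  [0,0.3,-0.4,0,0,0],
  [0,0,-0.3,0,0,0],
  [0,0,0,0,0,0],
])

```text
time_s: 21.5
tcp_pos: [0.4875, 0.3044, 0.1745]
orientation: [0.027, 1.0, -0.001, -0.002]
ft_force: [-0.0, -1.0, -1.6]
finger_gap: 0.0215
gripper_force: 49.8
```

Run:
```python
from h import *
s=r.sense();P=cap('scene')[1];P2=cap('side')[1];blade(P,s['tcp_pos']);blade(P2,s['tcp_pos'])
frames(dict(s=P,d=P2),'c');frames(dict(s=P),'d')
goal(.6133,.3006,-2.6,.060,[-.025,.03])
```

```text
blade n 124 rel z med -0.11149156085243739 fit [-0.00868806  0.00890872 -0.11153999] x 0.03525141214581856 0.09610198915700469 rect [65.5, -4.9, 61.4, 30.9, 1.7]
blade n 73 rel z med -0.11166571779960116 fit [-0.00476326  0.04902316 -0.11120605] x 0.03567954386571065 0.09594373195314548 rect [65.8, -4.5, 29.7, 60.5, -0.8]
c s 264 z 0.0875 top [646.9, 296.1, 68.3, 71.8, -2.4] foot [653.3, 297.8, 83.7, 79.3, -3.4] xmin 0.6151
c d 122 z 0.0862 top [643.5, 295.8, 57.9, 71.9, -4.8] foot [649.3, 295.1, 84.6, 78.3, 0.2] xmin 0.6122
d s 230 z 0.1035 top [647.0, 417.9, 68.4, 71.5, -2.4] foot [664.2, 409.5, 78.8, 81.0, 24.5] xmin 0.6146
t 21.6 tcp [0.4888 0.3037 0.1771] ydir 86.79 zax [-0.001 -0.001 -1.   ] q [-0.24  0.53 -0.48  1.83  0.31  0.86  0.65] F [ 1.1  0.2 -1.8] gap 0.021587371079014296 49.81299698352814
ins -0.025 TCP [0.4912 0.3061] shares [ 0.06  0.06 -0.09] turn 0.02
ins 0.03 TCP [0.5462 0.3036] shares [ 1.43 -0.   -0.09] turn 0.02
```

Emit:
arm_command([
  [0.06,0.06,-0.09,0,0,0],
  [0,0,0,0,0,0],
  [0,0,0,0,0,0],
  [0.17,-0.008,0,0,0,0],
  [0.17,-0.008,0,0,0,0],
  [0.17,-0.008,0,0,0,0],
])

```text
time_s: 22.1
tcp_pos: [0.5128, 0.3062, 0.1741]
orientation: [0.028, 1.0, 0.0, 0.0]
ft_force: [0.0, 0.5, -0.9]
finger_gap: 0.0215
gripper_force: 49.8
```

Emit:
arm_command([
  [0.17,-0.008,0,0,0,0],
  [0.17,-0.008,0,0,0,0],
  [0.17,-0.008,0,0,0,0],
  [0.17,-0.008,0,0,0,0],
  [0.17,-0.008,0,0,0,0],
  [0,0,0,0,0,0],
  [0,0,0,0,0,0],
])

```text
time_s: 22.68
tcp_pos: [0.5459, 0.3048, 0.1736]
orientation: [0.028, 1.0, -0.0, -0.0]
ft_force: [-0.1, -0.3, -1.8]
finger_gap: 0.0217
gripper_force: 49.8
```

Run:
```python
from h import *
P=cap('scene')[1];P2=cap('side')[1]
frames(dict(s=P,d=P2),'c')
goal(.6133,.3006,-2.6,.060,[.03])
```

```text
c s 258 z 0.0876 top [648.3, 296.7, 63.9, 69.7, -2.2] foot [652.6, 296.9, 80.0, 80.4, -3.1] xmin 0.6155
c d 124 z 0.0866 top [645.1, 293.7, 63.8, 70.1, -3.3] foot [650.4, 295.2, 80.3, 86.5, -3.5] xmin 0.6112
t 22.78 tcp [0.5454 0.3049 0.1737] ydir 86.85 zax [-0. -0. -1.] q [-0.22  0.6  -0.46  1.7   0.32  0.91  0.7 ] F [-0.9  0.1 -0.3] gap 0.02150755973903692 49.812912940979004
ins 0.03 TCP [0.5462 0.3036] shares [ 0.02 -0.03 -0.01] turn 0.01
```

Emit:
arm_command([
  [0.02,-0.02,0,0,0,0],
  [0,0,0,0,0,0],
  [0,0,0,0,0,0],
  [0,0,0,0,0,0],
  [0,0,0,0,0,0],
  [0,0,0,0,0,0],
  [0,0,0,0,0,0],
  [0,0,0,0,0,0],
  [0,0,0,0,0,0],
  [0,0,0,0,0,0],
  [0,0,0,0,0,0],
  [0,0,0,0,0,0],
])

```text
time_s: 23.78
tcp_pos: [0.5465, 0.304, 0.1738]
orientation: [0.028, 1.0, -0.0, 0.0]
ft_force: [0.4, 0.2, -1.1]
finger_gap: 0.0218
gripper_force: 49.8
```

Emit:
arm_command([
  [0,0,0,0,0,0],
  [0,0,0,0,0,0],
  [0,0,0,0,0,0],
  [0,0,0,0,0,0],
  [0,0,0,0,0,0],
  [0,0,0,0,0,0],
  [0,0,0,0,0,0],
  [0,0,0,0,0,0],
  [0,0,0,0,0,0],
  [0,0,0,0,0,0],
  [0,0,0,0,0,0],
  [0,0,0,0,0,0],
])

```text
time_s: 24.78
tcp_pos: [0.5465, 0.304, 0.1738]
orientation: [0.028, 1.0, -0.0, 0.0]
ft_force: [-0.5, 0.5, -1.4]
finger_gap: 0.0217
gripper_force: 49.8
```

Run:
```python
from h import *
P=cap('scene')[1]
frames(dict(s=P),'abcd')
goal(.6133,.3006,-2.6,.060,[.03])
```

```text
a s 324 z 0.0553 top [647.0, 155.9, 62.9, 72.1, -7.8] foot [652.1, 155.5, 78.6, 81.6, -10.2] xmin 0.614
b s 396 z 0.0713 top [626.3, -0.5, 71.7, 62.6, 3.0] foot [635.2, -3.1, 91.2, 76.6, 5.5] xmin 0.5936
c s 266 z 0.0875 top [647.8, 296.1, 65.0, 70.7, -1.4] foot [652.5, 295.9, 80.4, 81.0, -0.4] xmin 0.6152
d s 227 z 0.1036 top [646.9, 419.4, 66.4, 72.2, -1.6] foot [652.2, 416.5, 80.2, 78.6, 1.1] xmin 0.6151
t 24.83 tcp [0.5466 0.304  0.1738] ydir 86.84 zax [ 0. -0. -1.] q [-0.22  0.6  -0.46  1.7   0.32  0.91  0.71] F [-0.3  0.2 -0.7] gap 0.021821732869803215 49.81299698352814
ins 0.03 TCP [0.5462 0.3036] shares [-0.01 -0.01 -0.01] turn 0.01
```

Emit:
arm_command([
  [-0.2,0.01,0,0,0,0],
  [-0.3,0.01,0,0,0,0],
  [-0.4,0.02,0,0,0,0],
  [-0.4,0.02,0,0,0,0],
  [-0.4,0.02,0,0,0,0],
  [-0.2,0,0.3,0,0,0],
  [0,0,0.6,0,0,0],
  [0,0,0.3,0,0,0],
  [0,0,0,0,0,0],
])

```text
time_s: 25.58
tcp_pos: [0.4711, 0.3079, 0.2244]
orientation: [0.028, 1.0, 0.001, 0.002]
ft_force: [0.9, 0.5, -0.7]
finger_gap: 0.0218
gripper_force: 49.8
```

Emit:
arm_command([
  [0.1,0.5,0,0,0,0.2],
  [0.2,0.8,0,0,0,0.2],
  [0.2,0.8,0,0,0,0.15],
  [0,0.4,-0.2,0,0,0],
  [0,0.15,-0.4,0,0,0],
  [0,0,-0.2,0,0,0],
  [0,0,0,0,0,0],
  [0,0,0,0,0,0],
])

```text
time_s: 26.25
tcp_pos: [0.4906, 0.4116, 0.1888]
orientation: [-0.005, 1.0, -0.001, -0.001]
ft_force: [-1.2, -0.1, -0.9]
finger_gap: 0.0217
gripper_force: 49.8
```

Run:
```python
from h import *
s=r.sense();P=cap('scene')[1];P2=cap('side')[1];blade(P,s['tcp_pos']);blade(P2,s['tcp_pos'])
frames(dict(s=P,d=P2),'d')
goal(.613,.4163,1.1,.076,[-.025,.03])
```

```text
blade n 109 rel z med -0.11156688595241007 fit [ 3.56127695e-05 -6.35618294e-03 -1.11711382e-01] x 0.03553346571368282 0.09698386233794726 rect [65.5, 0.4, 61.3, 32.7, 3.2]
blade n 60 rel z med -0.11170706447671339 fit [ 0.01543101 -0.0161356  -0.11149174] x 0.036960263165058904 0.09619373264692005 rect [66.9, -2.3, 33.3, 59.1, -2.3]
d s 230 z 0.1034 top [646.4, 415.9, 71.2, 64.0, 0.7] foot [663.8, 411.7, 79.1, 79.5, 25.5] xmin 0.6144
d d 109 z 0.1023 top [644.5, 415.7, 57.6, 69.8, -2.2] foot [636.4, 412.7, 58.0, 90.3, 0.7] xmin 0.6121
t 26.35 tcp [0.4911 0.4122 0.1902] ydir 90.54 zax [ 0.001 -0.    -1.   ] q [-0.39  0.61 -0.5   1.65  0.34  0.96  0.57] F [ 0.1 -0.1 -1.6] gap 0.021548127808989837 49.81294512748718
ins -0.025 TCP [0.4908 0.414 ] shares [-0.01  0.04 -0.02] turn 0.01
ins 0.03 TCP [0.5458 0.415 ] shares [ 1.37  0.07 -0.02] turn 0.01
```

Emit:
arm_command([
  [0,0.04,-0.02,0,0,0],
  [0,0,0,0,0,0],
  [0.17,0.004,0,0,0,0],
  [0.17,0.004,0,0,0,0],
  [0.17,0.004,0,0,0,0],
])

```text
time_s: 26.77
tcp_pos: [0.512, 0.4151, 0.1892]
orientation: [-0.005, 1.0, -0.0, 0.0]
ft_force: [0.6, -0.2, -1.4]
finger_gap: 0.0218
gripper_force: 49.8
```

Emit:
arm_command([
  [0.17,0.004,0,0,0,0],
  [0.17,0.004,0,0,0,0],
  [0.17,0.004,0,0,0,0],
  [0.17,0.004,0,0,0,0],
  [0.17,0.004,0,0,0,0],
  [0,0,0,0,0,0],
  [0,0,0,0,0,0],
])

```text
time_s: 27.35
tcp_pos: [0.5451, 0.416, 0.1888]
orientation: [-0.005, 1.0, -0.0, -0.0]
ft_force: [-0.4, 0.0, -1.2]
finger_gap: 0.0221
gripper_force: 49.8
```

Run:
```python
from h import *
P=cap('scene')[1];P2=cap('side')[1]
frames(dict(s=P,d=P2),'d')
goal(.613,.4163,1.1,.076,[.03])
```

```text
d s 221 z 0.1036 top [647.2, 415.3, 62.2, 72.1, -2.0] foot [662.9, 411.3, 79.3, 83.9, 23.4] xmin 0.6138
d d 106 z 0.1024 top [646.3, 419.1, 66.6, 70.5, -5.0] foot [637.2, 413.1, 80.5, 58.8, -3.5] xmin 0.6116
t 27.45 tcp [0.5446 0.4162 0.1889] ydir 90.64 zax [-0. -0. -1.] q [-0.37  0.69 -0.48  1.53  0.35  1.02  0.63] F [-0.3  0.2 -1.1] gap 0.021582562169721962 49.81317400932312
ins 0.03 TCP [0.5458 0.415 ] shares [ 0.03 -0.03  0.01] turn -0.01
```

Emit:
arm_command([
  [0.03,-0.03,0.01,0,0,0],
  [0,0,0,0,0,0],
  [0,0,0,0,0,0],
  [0,0,0,0,0,0],
  [0,0,0,0,0,0],
  [0,0,0,0,0,0],
  [0,0,0,0,0,0],
  [0,0,0,0,0,0],
  [0,0,0,0,0,0],
  [0,0,0,0,0,0],
  [0,0,0,0,0,0],
  [0,0,0,0,0,0],
])

```text
time_s: 28.45
tcp_pos: [0.5461, 0.4149, 0.1894]
orientation: [-0.005, 1.0, -0.0, 0.0]
ft_force: [0.0, 0.5, -2.0]
finger_gap: 0.0218
gripper_force: 49.8
```

Emit:
arm_command([
  [0,0,0,0,0,0],
  [0,0,0,0,0,0],
  [0,0,0,0,0,0],
  [0,0,0,0,0,0],
  [0,0,0,0,0,0],
  [0,0,0,0,0,0],
  [0,0,0,0,0,0],
  [0,0,0,0,0,0],
  [0,0,0,0,0,0],
  [0,0,0,0,0,0],
  [0,0,0,0,0,0],
  [0,0,0,0,0,0],
])

```text
time_s: 29.45
tcp_pos: [0.5461, 0.4149, 0.1894]
orientation: [-0.005, 1.0, -0.0, 0.0]
ft_force: [-0.7, -0.1, -1.3]
finger_gap: 0.0215
gripper_force: 49.8
```

Run:
```python
from h import *
i,P,_,_=cap('scene');i2=cap('side')[0]
frames(dict(s=P),'abcd')
goal(.613,.4163,1.1,.076,[.03])
save(np.hstack([cv2.resize(i[140:220,330:430],None,fx=4,fy=4),cv2.resize(i2[150:230,250:350],None,fx=4,fy=4)]),'d2.png')
```

```text
a s 316 z 0.0554 top [647.0, 157.0, 60.3, 71.6, -8.4] foot [652.0, 156.1, 78.7, 81.5, -10.4] xmin 0.6149
b s 400 z 0.0711 top [625.9, -1.0, 72.0, 61.9, 2.8] foot [631.6, -0.8, 80.9, 78.3, 3.3] xmin 0.5939
c s 263 z 0.0872 top [647.6, 296.5, 61.4, 70.1, -2.2] foot [652.8, 297.6, 84.3, 80.1, -1.3] xmin 0.6138
d s 229 z 0.1032 top [647.3, 415.1, 70.9, 66.6, 3.1] foot [651.7, 414.3, 80.7, 77.7, 2.9] xmin 0.6144
t 29.55 tcp [0.5462 0.4149 0.1894] ydir 90.62 zax [ 0. -0. -1.] q [-0.37  0.69 -0.48  1.52  0.35  1.02  0.64] F [ 0.  -0.2 -2. ] gap 0.02180147629401663 49.81292903423309
ins 0.03 TCP [0.5458 0.415 ] shares [-0.01  0.   -0.  ] turn -0.0
```

View pics/d2.png

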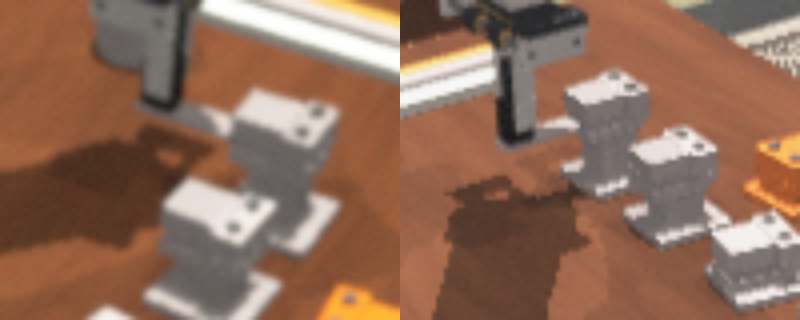

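The blade is in gap d at (215,120) in both views. I withdraw and carry the gauge back to the case.

Emit:
arm_command([
  [-0.2,0,0,0,0,0],
  [-0.3,0,0,0,0,0],
  [-0.4,0,0,0,0,0],
  [-0.4,0,0,0,0,0],
  [-0.4,0,0,0,0,0],
  [-0.3,0,0.3,0,0,0],
  [0,0,0.8,0,0,0],
  [0,0,0.9,0,0,0],
  [0,-0.3,0.8,0,0,0],
  [0,-0.8,0,0,0,0],
  [0,-0.9,0,0,0,0],
  [0,-0.9,0,0,0,0],
])

```text
time_s: 30.55
tcp_pos: [0.4652, 0.2979, 0.3017]
orientation: [-0.006, 1.0, 0.0, 0.0]
ft_force: [-0.1, -0.5, -1.2]
finger_gap: 0.0218
gripper_force: 49.8
```

Emit:
arm_command([
  [0,-0.9,0,0,0,-0.15],
  [0,-0.9,0,0,0,-0.15],
  [0,-0.9,0,0,0,-0.15],
  [0,-0.9,0,0,0,0],
  [0,-0.9,0,0,0,0],
  [0,-0.9,0,0,0,0],
  [0,-0.9,0,0,0,0],
  [0,-0.9,0,0,0,0],
  [0,-0.9,0,0,0,0],
  [0,-0.9,0,0,0,0],
  [0,-0.9,0,0,0,0],
  [0,-0.9,0,0,0,0],
])

```text
time_s: 31.55
tcp_pos: [0.4654, -0.1344, 0.3016]
orientation: [0.021, 1.0, -0.0, 0.0]
ft_force: [0.7, 0.6, -0.4]
finger_gap: 0.022
gripper_force: 49.8
```

Run:
```python
from h import *
s=st()
print((np.array([.4648,-.2826,.1212])-s['tcp_pos'])/.04)
```

```text
t 31.55 tcp [ 0.4654 -0.1344  0.3016] ydir 87.54 zax [ 0.001 -0.    -1.   ] q [ 0.46  0.18 -0.27  1.95  0.06  1.02  1.69] F [ 0.7  0.6 -0.4] gap 0.02198537521975916 49.81493532657623
[-0.01455006 -3.70492842 -4.5093765 ]
```

Emit:
arm_command([
  [0,-0.9,0,0,0,0],
  [0,-0.9,0,0,0,0],
  [0,-0.9,0,0,0,0],
  [0,-0.7,0,0,0,0],
  [0,-0.3,0,0,0,0],
  [0,0,-0.5,0,0,0],
  [0,0,-0.8,0,0,0],
  [0,0,-0.8,0,0,0],
  [0,0,-0.8,0,0,0],
  [0,0,-0.6,0,0,0],
  [0,0,0,0,0,0],
  [0,0,0,0,0,0],
])

```text
time_s: 32.55
tcp_pos: [0.466, -0.2802, 0.1613]
orientation: [0.021, 1.0, 0.001, -0.001]
ft_force: [0.9, 0.1, 0.4]
finger_gap: 0.0219
gripper_force: 49.8
```

Run:
```python
from h import *
s=st()
print((np.array([.4648,-.2826,.1212])-s['tcp_pos'])/.04)
P=cap('side')[1];blade(P,s['tcp_pos'])
P=cap('scene')[1];blade(P,s['tcp_pos'])
p=P.reshape(-1,3);u=np.array([.993,-.119]);d=(p[:,:2]-[.661,-.3])
a=d@u;b=d@np.array([.119,.993]);m=(np.abs(b)<.07)&(p[:,2]>.12)&(p[:,2]<.285)&(a>-.075)&(a<.03)
q=np.c_[p[m,2],np.ones(m.sum())]; w=np.ones(m.sum(),bool)
for _ in range(8):
    f=np.linalg.lstsq(q[w],a[m][w],rcond=None)[0];e=np.abs(q@f-a[m]);w=e<max(.003,np.median(e))
print('lid angle',np.pi/2+np.arctan(f[0]),w.sum(),f)
```

```text
t 32.55 tcp [ 0.466  -0.2802  0.1613] ydir 87.56 zax [-0.001  0.001 -1.   ] q [ 0.61  0.46 -0.16  1.93  0.1   0.76  1.93] F [0.9 0.1 0.4] gap 0.021941701656638377 49.812936186790466
[-0.02937949 -0.05887412 -1.00220494]
blade n 147 rel z med -0.11262465071380656 fit [-0.00423666  0.02690113 -0.11251218] x 0.03543506372992783 0.0961640929061483 rect [65.8, -2.9, 30.4, 60.4, -1.0]
blade few
lid angle 1.2068056323112182 4472 [-0.38096582  0.03935524]
```

Emit:
arm_command([
  [-0.03,-0.05,-0.25,0,0,0],
  [0,0,-0.25,0,0,0],
  [0,0,-0.25,0,0,0],
  [0,0,-0.15,0,0,0],
  [0,0,-0.07,0,0,0],
  [0,0,0,0,0,0],
  [0,0,0,0,0,0],
])

```text
time_s: 33.23
tcp_pos: [0.465, -0.2831, 0.1224]
orientation: [0.022, 1.0, 0.0, -0.0]
ft_force: [0.4, 0.1, -2.3]
finger_gap: 0.0215
gripper_force: 49.9
```

Emit:
arm_command([
  [0,0,0,0,0,0],
  [0,0,0,0,0,0],
  [0,0,0,0,0,0],
  [0,0,0,0,0,0],
  [0,0,0,0,0,0],
  [0,0,0,0,0,0],
], gripper=0)

```text
time_s: 33.73
tcp_pos: [0.465, -0.2831, 0.1227]
orientation: [0.022, 1.0, -0.0, 0.0]
ft_force: [-0.5, -0.5, 0.4]
finger_gap: 0.0471
gripper_force: 0.0
```

Emit:
arm_command([
  [0,0,0.3,0,0,0],
  [0,0,0.6,0,0,0],
  [0,0,0.9,0,0,0],
  [0,0,0.9,0,0,0],
  [0,0,0.9,0,0,0],
  [0,0,0.9,0,0,0],
  [0,0,0,0,0,0],
])

```text
time_s: 34.32
tcp_pos: [0.4665, -0.2838, 0.3103]
orientation: [0.022, 1.0, -0.002, 0.004]
ft_force: [0.9, -0.3, 0.1]
finger_gap: 0.0469
gripper_force: 0.0
```

Run:
```python
from h import *
s=st();i,P,c,T=cap('wrist');save(i,'w5.png')
p=P.reshape(-1,3);d=p[:,:2]-[.545,-.288];A=d@[.993,-.119];B=d@[.119,.993]
m=(np.abs(A)<.112)&(np.abs(B)<.077)&(p[:,2]>.045)&(p[:,2]<.07)
print(m.sum(),p[m].mean(0),cv2.minAreaRect(p[m][:,:2].astype(np.float32)*1000))
# lid handle from scene
Q=cap('scene')[1].reshape(-1,3);e=Q[:,:2]-[.661,-.3];a=e@[.993,-.119];b=e@[.119,.993]
k=(np.abs(b)<.03)&(a>-.02)&(a<.03)&(Q[:,2]>.25)&(Q[:,2]<.32);print('handle?',k.sum(),Q[k].mean(0),Q[k].min(0),Q[k].max(0))
```

```text
t 34.32 tcp [ 0.4665 -0.2838  0.3103] ydir 87.53 zax [ 0.008 -0.005 -1.   ] q [ 0.64  0.27 -0.18  1.8   0.05  1.06  1.97] F [ 0.9 -0.3  0.1] gap 0.04685168310143177 0.0
507 [ 0.46082398 -0.28343587  0.05537447] ((461.5190734863281, -283.5026550292969), (20.761735916137695, 30.305686950683594), 87.68260955810547)<stdin>:8: RuntimeWarning: Mean of empty slice.
  ret = um.true_divide(
Traceback (most recent call last):
ValueError: zero-size array to reduction operation minimum which has no identity
```

View pics/w5.png

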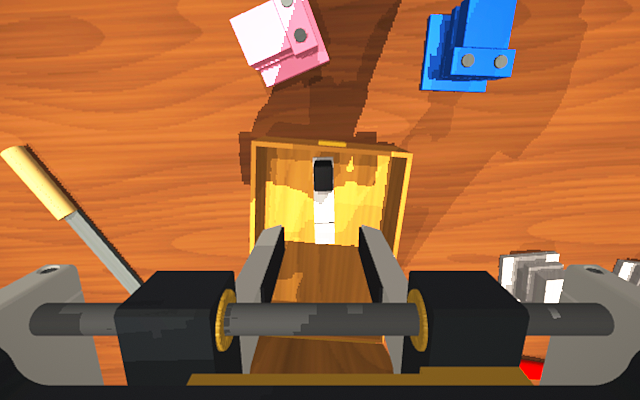

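The gauge lies flat in the case at (323,190). Next I raise the arm and find the handle.

Emit:
arm_command([
  [0,0,0.8,0,0,-0.35],
  [0,0,0.9,0,0,-0.35],
  [0,0,0.9,0,0,0],
  [0,0,0.9,0,0,0],
  [0,0,0,0,0,0],
])

```text
time_s: 34.83
tcp_pos: [0.4657, -0.2834, 0.4486]
orientation: [0.064, 0.998, -0.002, 0.003]
ft_force: [0.3, -0.1, 0.5]
finger_gap: 0.047
gripper_force: 0.0
```

Run:
```python
from h import *
s=st()
for n in ['scene','side']:
    i,P,_,_=cap(n);Q=P.reshape(-1,3);I=i.reshape(-1,3).astype(int)
    e=Q[:,:2]-[.661,-.3];a=e@[.993,-.119];b=e@[.119,.993]
    grey=(I.max(1)-I.min(1)<40)
    k=(np.abs(b)<.06)&(a>-.1)&(a<.06)&(Q[:,2]>.24)&(Q[:,2]<.34)&grey
    print(n,'handle',k.sum(),np.nanmean(Q[k],0) if k.any() else '',(Q[k].min(0),Q[k].max(0)) if k.any() else '')
    print([(np.round(x['position'],3).tolist(),round(x['score'],2)) for x in r.recognise('lid_handle',n)])
    k=(np.abs(b)<.08)&(a>-.1)&(a<.06)&(Q[:,2]>.29)&(Q[:,2]<.36);print('top edge',np.percentile(Q[k,2],99) if k.any() else '',Q[k&(Q[:,2]>.298)].mean(0))
```

```text
t 34.83 tcp [ 0.4657 -0.2834  0.4486] ydir 82.72 zax [ 0.006 -0.004 -1.   ] q [ 0.63  0.17 -0.16  1.61  0.03  1.35  1.91] F [ 0.3 -0.1  0.5] gap 0.04703832555052196 0.0
scene handle 277 [ 0.62314808 -0.3010511   0.29060273] (array([ 0.57429815, -0.34125549,  0.24168863]), array([ 0.63968432, -0.25633692,  0.3032054 ]))
[([0.788, 0.01, 0.026], 0.73), ([0.626, -0.31, 0.201], 0.66), ([0.473, -0.296, 0.03], 0.47)]
top edge 0.3015711518066673 [ 0.59814216 -0.29827806  0.29937087]
side handle 119 [ 0.61835094 -0.30177173  0.29068404] (array([ 0.60365802, -0.3132374 ,  0.27690366]), array([ 0.635641  , -0.28304434,  0.30317082]))
[([0.613, -0.31, 0.205], 0.94)]
top edge 0.30081991440861894 [ 0.59553464 -0.3021353   0.29901811]
```

Emit:
arm_command([
  [0.7,-0.08,0,0,0,0],
  [0.9,-0.08,0,0,0,0],
  [0.9,-0.08,0,0,0,0],
  [0.9,-0.08,0,0,0,0],
  [0.6,-0.05,0,0,0,0],
  [0,0,-0.5,0,0,0],
  [0,0,-0.6,0,0,0],
  [0,0,-0.6,0,0,0],
  [0,0,-0.3,0,0,0],
  [0,0,0,0,0,0],
  [0,0,0,0,0,0],
])

```text
time_s: 35.95
tcp_pos: [0.6248, -0.2979, 0.3622]
orientation: [0.064, 0.998, 0.0, -0.001]
ft_force: [-0.3, 0.2, 1.0]
finger_gap: 0.0469
gripper_force: 0.0
```

Emit:
arm_command([
  [0,0,0,0,0,0],
  [0,0,0,0,0,0],
  [0,0,0,0,0,0],
  [0,0,0,0,0,0],
  [0,0,0,0,0,0],
  [0,0,0,0,0,0],
], gripper=-1, newtons=30)

```text
time_s: 36.45
tcp_pos: [0.6255, -0.2961, 0.3638]
orientation: [0.063, 0.998, 0.001, 0.001]
ft_force: [-2.1, 9.3, 5.3]
finger_gap: 0.0261
gripper_force: 30.0
```

Run:
```python
from h import *
s=st();g=s['tcp_pos']-[0,0,.078]
i,P,_,_=cap('scene');save(cv2.resize(i[180:380,160:360],None,fx=3,fy=3),'l1.png')
p0=np.arccos((.661-g[0])/.993/.219);print('phi0',p0,p0-.193)
ph=np.linspace(p0,.193-.01,23);x=-.219*np.cos(ph);z=.219*np.sin(ph)
print([[round(float(v),3) for v in (a*.993/.04,-a*.119/.04,b/.04)] for a,b in zip(np.diff(x),np.diff(z))])
```

```text
t 36.45 tcp [ 0.6255 -0.2961  0.3638] ydir 82.82 zax [ 0.001  0.002 -1.   ] q [ 0.52  0.5  -0.18  1.35  0.09  1.3   1.78] F [-2.1  9.3  5.3] gap 0.026113641742550573 30.008062720298767
phi0 1.4070035537765448 1.2140035537765448
[[-0.297, 0.036, -0.058], [-0.293, 0.035, -0.075], [-0.289, 0.035, -0.091], [-0.283, 0.034, -0.107], [-0.277, 0.033, -0.123], [-0.27, 0.032, -0.138], [-0.262, 0.031, -0.153], [-0.253, 0.03, -0.167], [-0.243, 0.029, -0.181], [-0.233, 0.028, -0.194], [-0.222, 0.027, -0.207], [-0.21, 0.025, -0.219], [-0.197, 0.024, -0.231], [-0.184, 0.022, -0.241], [-0.171, 0.02, -0.251], [-0.157, 0.019, -0.261], [-0.142, 0.017, -0.269], [-0.127, 0.015, -0.276], [-0.112, 0.013, -0.283], [-0.096, 0.011, -0.289], [-0.08, 0.01, -0.294], [-0.063, 0.008, -0.298]]
```

View pics/l1.png

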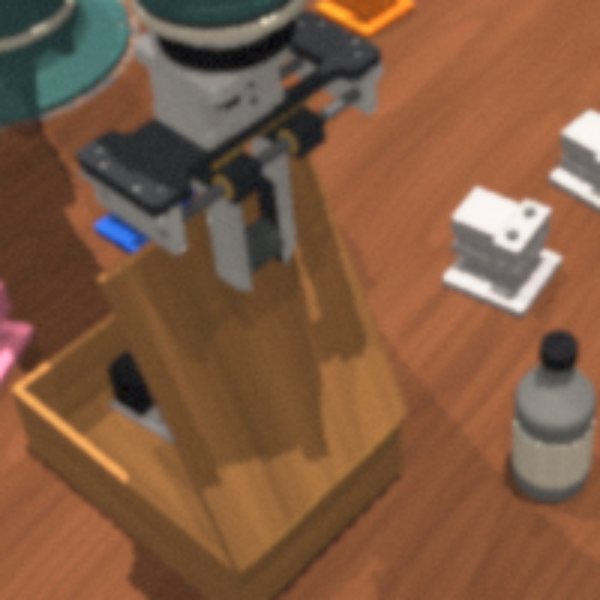

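The boss is pinched at (262,240), so I swing the lid down.

Emit:
arm_command([
  [-0.297,0.036,-0.058,0,0,0],
  [-0.293,0.035,-0.075,0,0,0],
  [-0.289,0.035,-0.091,0,0,0],
  [-0.283,0.034,-0.107,0,0,0],
  [-0.277,0.033,-0.123,0,0,0],
  [-0.27,0.032,-0.138,0,0,0],
  [-0.262,0.031,-0.153,0,0,0],
  [-0.253,0.03,-0.167,0,0,0],
  [-0.243,0.029,-0.181,0,0,0],
  [-0.233,0.028,-0.194,0,0,0],
  [-0.222,0.027,-0.207,0,0,0],
])

```text
time_s: 37.42
tcp_pos: [0.5086, -0.282, 0.3039]
orientation: [0.063, 0.998, 0.001, 0.001]
ft_force: [0.5, 10.5, 6.0]
finger_gap: 0.0259
gripper_force: 30.0
```

Emit:
arm_command([
  [-0.21,0.025,-0.219,0,0,0],
  [-0.197,0.024,-0.231,0,0,0],
  [-0.184,0.022,-0.241,0,0,0],
  [-0.171,0.02,-0.251,0,0,0],
  [-0.157,0.019,-0.261,0,0,0],
  [-0.142,0.017,-0.269,0,0,0],
  [-0.127,0.015,-0.276,0,0,0],
  [-0.112,0.013,-0.283,0,0,0],
  [-0.096,0.011,-0.289,0,0,0],
  [0,0,0,0,0,0],
])

```text
time_s: 38.25
tcp_pos: [0.4518, -0.2753, 0.2086]
orientation: [0.063, 0.998, 0.001, -0.001]
ft_force: [-1.3, 12.9, -4.3]
finger_gap: 0.0262
gripper_force: 30.0
```

Run:
```python
from h import *
s=st();g=s['tcp_pos']-[0,0,.078]
print(g,np.arcsin((g[2]-.072)/.219)-.193)
for n in ['scene','side']:
    p=cap(n)[1].reshape(-1,3);d=p[:,:2]-[.661,-.3];a=d@[.993,-.119];b=d@[.119,.993]
    m=(a>-.225)&(a<-.01)&(np.abs(b)<.075)&(p[:,2]>.06)&(p[:,2]<.13)
    q=np.c_[a[m],np.ones(m.sum())];w=np.ones(m.sum(),bool)
    for _ in range(8):
        f=np.linalg.lstsq(q[w],p[m,2][w],rcond=None)[0];e=np.abs(q@f-p[m,2]);w=e<max(.003,np.median(e))
    print(n,'lid angle',-np.arctan(f[0]),'z at hinge',f[1],w.sum())
```

```text
t 38.25 tcp [ 0.4518 -0.2753  0.2086] ydir 82.8 zax [-0.001  0.003 -1.   ] q [ 0.63  0.37 -0.17  1.93  0.08  0.85  1.86] F [-1.3 12.9 -4.3] gap 0.026201526941735564 30.002128779888153
[ 0.45177927 -0.27527968  0.13061658] 0.07795904527544756
scene lid angle 0.12420021927803208 z at hinge 0.08238999894331167 5226
side lid angle 0.12885610638963216 z at hinge 0.0811172142714475 1743
```

The grip sits about 10 mm low on the boss and the lid is at 0.125 rad. I regrip higher and finish closing.

Emit:
arm_command([
  [0,0,0,0,0,0],
  [0,0,0,0,0,0],
  [0,0,0,0,0,0],
  [0,0,0,0,0,0],
  [0,0,0.3,0,0,0],
  [0,0,0,0,0,0],
  [0,0,0,0,0,0],
], gripper=0)

```text
time_s: 38.93
tcp_pos: [0.4525, -0.2776, 0.2224]
orientation: [0.064, 0.998, -0.0, 0.001]
ft_force: [0.5, -0.5, 0.3]
finger_gap: 0.0469
gripper_force: 0.0
```

Emit:
arm_command([
  [0,0,0,0,0,0],
  [0,0,0,0,0,0],
  [0,0,0,0,0,0],
  [0,0,0,0,0,0],
  [0,0,0,0,0,0],
  [0,0,0,0,0,0],
], gripper=-1, newtons=45)

```text
time_s: 39.43
tcp_pos: [0.4524, -0.2754, 0.2215]
orientation: [0.063, 0.998, 0.001, -0.001]
ft_force: [0.7, 12.4, 1.2]
finger_gap: 0.0256
gripper_force: 45.0
```

Emit:
arm_command([
  [-0.04,0,-0.2,0,0,0],
  [-0.03,0,-0.2,0,0,0],
  [-0.02,0,-0.15,0,0,0],
  [0,0,-0.08,0,0,0],
  [0,0,0,0,0,0],
])

```text
time_s: 39.85
tcp_pos: [0.4475, -0.2749, 0.1951]
orientation: [0.063, 0.998, 0.002, -0.002]
ft_force: [-6.5, 15.2, -0.6]
finger_gap: 0.0257
gripper_force: 45.0
```

```bash
cat > lid.py <<'E'
from h import *
def lid():
    for n in ['scene','side']:
        p=cap(n)[1].reshape(-1,3);d=p[:,:2]-[.661,-.3];a=d@[.993,-.119];b=d@[.119,.993]
        m=(a>-.225)&(a<-.01)&(np.abs(b)<.075)&(p[:,2]>.06)&(p[:,2]<.13)
        q=np.c_[a[m],np.ones(m.sum())];w=np.ones(m.sum(),bool)
        for _ in range(8):
            f=np.linalg.lstsq(q[w],p[m,2][w],rcond=None)[0];e=np.abs(q@f-p[m,2]);w=e<max(.003,np.median(e))
        print(n,'lid angle',-np.arctan(f[0]),'z at hinge',f[1],w.sum())
E
python3 - <<'E'
from lid import *
st();lid()
E
```

```text
t 39.85 tcp [ 0.4475 -0.2749  0.1951] ydir 82.8 zax [-0.004  0.004 -1.   ] q [ 0.63  0.38 -0.17  1.95  0.08  0.82  1.86] F [-6.5 15.2 -0.6] gap 0.02569827582622874 45.00804662704468
scene lid angle 0.006938777134214858 z at hinge 0.08210459424183425 4942
side lid angle 0.008371263282254985 z at hinge 0.08095872695085857 1926
```

Emit:
arm_command([
  [0,0,0,0,0,0],
  [0,0,0,0,0,0],
  [0,0,0,0,0,0],
  [0,0,0,0,0,0],
  [0,0,0,0,0,0],
  [0,0,0.4,0,0,0],
  [0,0,0.8,0,0,0],
  [0,0,0.9,0,0,0],
  [0,0,0.9,0,0,0],
  [0,0,0,0,0,0],
  [0,0,0,0,0,0],
  [0,0,0,0,0,0],
], gripper=0)

```text
time_s: 40.95
tcp_pos: [0.4484, -0.2773, 0.3166]
orientation: [0.064, 0.998, -0.0, -0.0]
ft_force: [0.2, -0.1, -0.2]
finger_gap: 0.0468
gripper_force: 0.0
```

Run:
```python
from lid import *
st();lid();frames(dict(s=cap('scene')[1]))
```

```text
t 40.95 tcp [ 0.4484 -0.2773  0.3166] ydir 82.7 zax [-0. -0. -1.] q [ 0.65  0.23 -0.18  1.84  0.05  1.08  1.9 ] F [ 0.2 -0.1 -0.2] gap 0.04677859012120106 0.0
scene lid angle 0.008176615244806854 z at hinge 0.0821801042274869 4976
side lid angle 0.010531155125968267 z at hinge 0.08080196020629231 2219
a s 321 z 0.055 top [647.0, 157.8, 62.4, 71.2, -7.5] foot [652.1, 156.3, 77.3, 81.7, -9.5] xmin 0.614
b s 400 z 0.0713 top [626.6, -2.4, 71.5, 62.7, 4.3] foot [632.4, -0.5, 80.6, 79.0, 1.7] xmin 0.5936
c s 266 z 0.0871 top [647.6, 296.3, 65.0, 70.4, -2.4] foot [652.6, 297.7, 79.7, 80.4, -2.8] xmin 0.615
d s 223 z 0.1033 top [647.8, 416.6, 70.4, 66.3, 0.6] foot [659.0, 412.7, 80.1, 79.9, 17.4] xmin 0.6143
```

```bash
python3 -c "
from cell import r
print(r.sign_off())"
```

```text
the job is handed in; nothing more can be done
None
```

I checked all four frames in order from shortest to tallest. The gauge lies flat in the case, the lid is shut (about 0.01 rad) and the frames are still standing; the job is handed in, but no verdict came back.

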